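# Hang the lift-off door on the key cabinet

### The arm

A 6-joint arm with a two-finger parallel gripper is mounted at the origin on a cart in front of the work surface, level with it; the furniture and walls round the work are solid. World frame = base frame: x ahead of the robot, y to its left, z up, the work surface at z = 0. Lengths are in mm, angles in rad, forces in N, time in s.
With the tool pointing down it reaches from about 275 to 1000 mm from the base axis. Payload 8.4 kg.
Tool frame: the origin (TCP) lies at the very end of the fingers, on their centre line; the grasp point (between the pads) lies 19 mm behind it (r.tcp_to_grasp is the distance from the TCP to the grasp point, in mm); z points along the fingers, y is the line along which they close (so a half turn about z gives the same grasp; the last joint's range is limited). The gripper opens to 85 mm and grips with 20 to 120 N. Pads are 22 mm wide; open, the fingers measure 114 mm over their backs; the gripper's body (76 mm by 85 mm) begins 54 mm behind the grasp point. The pads swing forward as they close: fully open they stand 13 mm farther back than shut.
Start: joints at [-1.274, 0.353, 1.633, -0, 1.155, -0.002], TCP at [183.982, -597.309, 231.281] pointing down, gripper open.
Joint ranges: [-2.63, 2.63], [-0.92, 2.1], [0.06, 2.66], [-1.3, 4.44], [0, 2.69], [-3.02, 3.02]. Speed limits (rad/s): [2.22, 2.22, 2.79, 3.14, 3.14, 3.14].

### API

Orientations are given as [roll, pitch, yaw] about the fixed x, y, z axes, in that order (R = Rz(yaw) Ry(pitch) Rx(roll)).
In Python, from rig import r gives the robot as it stands. The module is installed in compiled form; this text tells all that it offers.
- The arm moves only by the tool play_rows, never from a script. Its argument "rows" is a list of rows, each an object with "dp": the shift along the tool's x, y, z in units of 40 mm (1.0 is 40 mm), a list of three; "turn": the turn, a rotation vector about the tool's x, y, z in units of 6 degrees (1.0 is 6 degrees), a list of three; "fingers": the closure, from 0 (fully open) to 1 (shut). In form: [{"dp": [tx, ty, tz], "turn": [wx, wy, wz], "fingers": fingers}, ...]. A call has 1 to 5 rows; each row shifts and turns the commanded pose from where the row before left it, along the tool's axes as they then stand; what a row does not reach is not made up. A row lasts 1/12 s, in which the tool goes at most 41.7 mm and 7.16 degrees, less where a joint would pass 70% of its speed; a pose out of reach is approached as far as the arm can. A call is refused whole if a number of a shift passes 1 or a number of a turn 1, either way. A call with a gripper value outside its range is refused whole. The fingers move at their own pace and stop on an object; "force" is the grip in N (left out, the last holds). Time passes only in rows, so rows that do not move let the fingers close. It gives the time, the measured TCP pose, the force, the opening and the grip force at its end, in the units of the state.
- r.sense(): the state, without advancing time (a new reading comes with each control period).
- r.grab_frame(name): name is "side" or "top" or "wrist"; returns a dict with "pixels" (400x640x3 uint8, red, green, blue), "fx", "fy", "cx", "cy" (pixels), "dist" ([k1, k2, p1, p2, k3] as OpenCV has them; the pictures are not rectified), "pose" (4x4, takes a point from camera to world coordinates). Camera axes: x right, y down, z forward; pixel columns grow to the right and rows downward; lengths in mm; the calibration is good to about 2 mm. A picture is of the moment at which its call begins. There is no depth.
- r.sign_off(): hands the job in; it is judged then, once.
The state is a dict: "clock": time; "qpos": joint angles; "qvel": joint speeds; "joint_efforts": joint torques, N m; "eef_pos": TCP position; "tcp_rot": TCP orientation; "contact_force": force on the tool from outside, world axes, zero at the start; "wrist_torque": the same for the moment, N m; "opening": opening from 0.0 (shut) to 1.0 (fully open); "grasp_force": force on a finger pad.
Only numpy, scipy, OpenCV 4.12 (cv2) and the standard library are available. Lean on these libraries where they do the work, as an engineer would, in place of code of your own. Each camera call takes 0.05 s, during which the arm holds its last target. There are 200 camera calls.

### The job

Take the small steel door out of its wooden stand, lower its two hinge knuckles gently and together onto the two upright hinge pins of the open key cabinet until it hangs fully home, let go, and swing it shut. The pins bend easily, so feel for them and never force the door; leave the loose things on the bench where they are.

Things in the scene. Friction and masses are not known exactly. Their poses are not given: they have to be found in the camera images.
- door: Lift-off grey steel door, 0.15 to 0.27 kg, at first upright in the stand. Origin: on its hinge axis, level with its lower edge; x across the door away from the hinge, y out of its front, z up. Panel: x 10 to 118, y -5 to 5, z 0 to 126. Mass centre near x = 62, where the top edge can be pinched. A round lock stands 5 mm proud of the front at x = 100, z = 55.
- knuckle_low (a point): Centre of the lower mouth of the door's lower knuckle (door x = 0, y = 0, z = 20); axes as the door's. Each knuckle is a tube on the hinge axis, 14 outer and 8.4 inner diameter, 20 long, open at both ends.
- knuckle_high (a point): Centre of the lower mouth of the door's upper knuckle (door z = 90), 70 mm above the other; axes as the door's.
- door_edge (a point): Middle of the door's free edge (door x = 118, z = 63); axes as the door's.
- cabinet: Fixed grey key cabinet that lacks its door, 150 wide (y), 70 deep (x from 0 to 70), 142 high. Origin: middle of its lower front edge, on the bench; x into the cabinet, y along its front to the left as seen from the robot, z up; the opening faces -x, the hinge pins are on the right jamb. Pins and cabinet bear 45 N from the door.
- hinge_nominal (a point): Middle of the pins' possible places, at cabinet x = -9, y = -60, z = 32; axes as the cabinet's. Two 14 mm thick fixed knuckles, tops at z = 32 and 102, each with a pin 6 thick rising 14 mm (last 3 mm tapered to 3.6). Both pins share a vertical line at x = -9, but their strip is screwed tight in slotted holes: the line lies up to 8 mm either way in y, not measured; find it by touch or sight.
- buffer (a point): Face of the rubber strip on the cabinet's left jamb that the shut door meets; axes as the cabinet's. The hung door rests on the fixed knuckles, lower edge 12 above the bench, and turns freely: square open its x points along cabinet -x and its front faces cabinet -y (it can be put on so); shut, its x points along cabinet +y, its free edge at cabinet x = -9.
- stand: Fixed plywood stand, base 130 x 80 x 8, with two rails 74 long (x) and 14 thick whose tops are at z = 33; between them a slot 12 wide along x, in which the door stands on the base, 25 deep. Origin: centre of the underside.
- brass_cylinder: Loose brass profile lock cylinder on its side, 60 x 34 x 17, bystander. Origin: centre of the underside.
- rim_cylinder: Loose round grey rim lock cylinder, 39 wide, 32 high, bystander. Origin: centre of the underside.
- padlock: Loose black padlock standing up, 14 x 38 x 56, bystander. Origin: centre of the underside.
- tape: Loose roll of black tape lying flat, 69 across, 19 high, bystander. Origin: centre of the underside.
- felt_marker: Loose marker pen lying down, 120 long, 20 high, bystander. Origin: centre of the underside.
Mind the look-alikes: they are no part of the job. There is more than one size of the stand; the job needs the largest.

How it is judged (in metres and radians):
On the way, in this order (a step that is already met when the one before it is completed fails the run):
1. the door is lifted clear of the stand (z of door in the frame of stand above 0.036 m), for 0.1 s.
2. the door hangs fully home on both pins, let go (z of knuckle_low in the frame of cabinet between 0.029 and 0.035 m and x of knuckle_low in the frame of cabinet between -0.014 and -0.004 m and y of knuckle_low in the frame of cabinet between -0.072 and -0.048 m and z of knuckle_high in the frame of cabinet between 0.099 and 0.105 m and x of knuckle_high in the frame of cabinet between -0.014 and -0.004 m and y of knuckle_high in the frame of cabinet between -0.072 and -0.048 m and contact force between the fingers and door below 0.3 N), for 0.3 s.
At the end, for the whole second after the job is handed in: The door hangs fully home on both pins (knuckles within 3 mm of their rest height, on the pins' line within 5 mm) and is shut, its free edge within 10 mm of the closed position, at rest and let go (z of knuckle_low in the frame of cabinet between 0.029 and 0.035 m and x of knuckle_low in the frame of cabinet between -0.014 and -0.004 m and y of knuckle_low in the frame of cabinet between -0.072 and -0.048 m and z of knuckle_high in the frame of cabinet between 0.099 and 0.105 m and x of knuckle_high in the frame of cabinet between -0.014 and -0.004 m and y of knuckle_high in the frame of cabinet between -0.072 and -0.048 m and x of door_edge in the frame of cabinet above -0.019 m and y of door_edge in the frame of cabinet above 0.03 m and linear speed of door below 0.02 m/s); the robot touches nothing.
It fails at once if the door presses on the cabinet or its pins with more than 45 N (contact force between door and cabinet above 45 N).
It fails at once if a loose bystander is moved by more than 30 mm (distance of any of brass_cylinder, rim_cylinder, padlock, tape, felt_marker from where it was at the start of the episode above 0.03 m).
It also fails if it takes over 61 s, if anything falls off the work surface, if the arm or the gripper's body presses on something with over 40 N, if the wrist force passes 120 N, or if a joint passes its speed limit or range.

## Working session

There is one attempt and no reset: what is moved stays moved. The work goes in short steps, Python scripts to look and compute and a tool call to move; the robot and the scene stay as the last step left them, time stands still between calls to the robot, and variables do not carry over. Pictures are saved under pics/ and viewed, at most 10 in all, crops included, and the job is handed in when it is done.

Besides the shell and the picture viewer there is one more tool, called as name(argument=value, ...), one argument or row to a line, values as JSON. play_rows: Moves the arm, as the interface text tells. Its arguments: {"type":"object","properties":{"rows":{"type":"array"},"force":{"type":"number"}},"required":["rows"]}

```bash
mkdir -p pics
cat > h.py <<'E'
import numpy as np, cv2, pickle
def save(f,n):
    cv2.imwrite(f'pics/{n}.png',cv2.cvtColor(f['pixels'],cv2.COLOR_RGB2BGR)); pickle.dump(f,open(f'pics/{n}.pkl','wb'))
def load(n): return pickle.load(open(f'pics/{n}.pkl','rb'))
def K(f): return np.array([[f['fx'],0,f['cx']],[0,f['fy'],f['cy']],[0,0,1.]])
def ray(f,uv):
    p=cv2.undistortPoints(np.array([[uv]],float),K(f),np.array(f['dist'],float))[0,0]
    P=np.array(f['pose']); d=P[:3,:3]@np.array([p[0],p[1],1]); return P[:3,3],d
def atz(f,uv,z):
    o,d=ray(f,uv); return o+d*(z-o[2])/d[2]
def proj(f,X):
    T=np.linalg.inv(np.array(f['pose'])); r,_=cv2.Rodrigues(T[:3,:3])
    return cv2.projectPoints(np.array(X,float).reshape(-1,1,3),r,T[:3,3],K(f),np.array(f['dist'],float))[0][:,0]
def tri(L):
    A=np.zeros((3,3));b=np.zeros(3)
    for f,uv in L:
        o,d=ray(f,uv); d=d/np.linalg.norm(d); M=np.eye(3)-np.outer(d,d); A+=M;b+=M@o
    return np.linalg.solve(A,b)
E
python3 - <<'E'
from h import *
from rig import r
for n in ['top','side','wrist']:
    f=r.grab_frame(n); save(f,n+'0'); print(n,np.round(f['pose'],2).tolist(),f['fx'],f['dist'])
a=np.vstack([cv2.imread('pics/top0.png')]); 
print(r.sense(), r.tcp_to_grasp)
E
```

```text
top [[0.02, -0.99, 0.15, 447.28], [-1.0, -0.02, 0.0, 57.38], [-0.0, -0.15, -0.99, 1073.79], [0.0, 0.0, 0.0, 1.0]] 380.3009368641355 [-0.0424809  0.         0.         0.         0.       ]
side [[1.0, -0.0, -0.02, 614.9], [0.02, -0.66, 0.75, -1063.36], [-0.02, -0.75, -0.66, 1068.74], [0.0, 0.0, 0.0, 1.0]] 487.23993861171584 [0.04435174 0.         0.         0.         0.        ]
wrist [[0.29, -0.91, -0.29, 257.37], [-0.96, -0.28, -0.09, -574.95], [-0.0, 0.3, -0.95, 373.16], [0.0, 0.0, 0.0, 1.0]] 288.86442719411474 [-0.00166325  0.          0.          0.          0.        ]
{'clock': 0.15, 'qpos': array([-1.27440189e+00,  3.53477456e-01,  1.63393033e+00, -2.00394506e-05,
        1.15519202e+00, -2.39412835e-03]), 'qvel': array([-0.00026957, -0.00119597, -0.00387154,  0.00037045,  0.00044961,
       -0.00144684]), 'joint_efforts': array([ 1.47685008e-03, -6.05636072e+01, -3.42337775e+01,  4.39809810e-05,
        6.15819343e-03,  2.34847158e-05]), 'eef_pos': array([ 183.87453143, -596.98313552,  230.75549876]), 'tcp_rot': array([-3.14058546e+00,  1.59140845e-05,  2.98796670e-01]), 'contact_force': array([ 0.00419863, -0.12334286,  0.45464971]), 'wrist_torque': array([-0.0329079 ,  0.05340154, -0.03747556]), 'grasp_force': 0.0, 'opening': 1.0011954692394904} 18.700000000000003
```

View pics/top0.png

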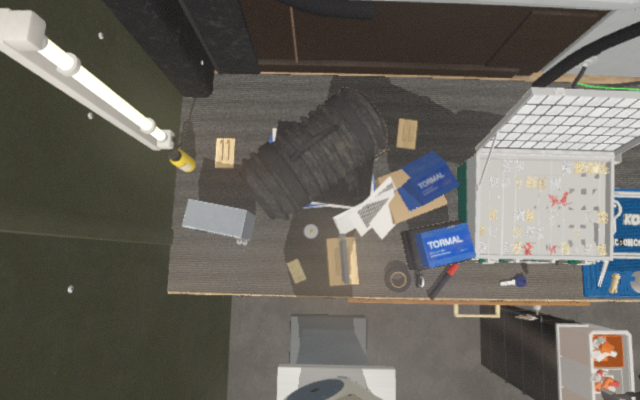

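View pics/side0.png

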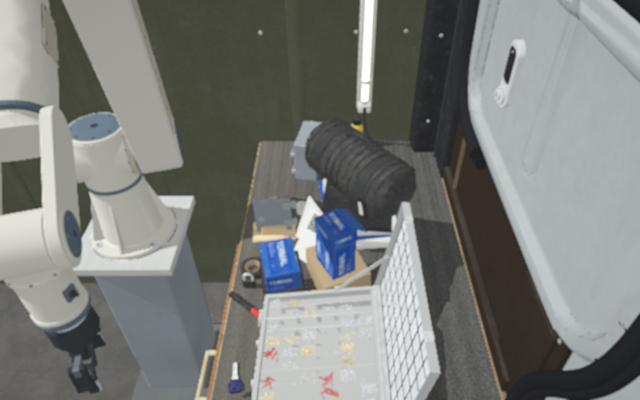

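The top view shows the cabinet at about (218,220), with hinge parts near (243,241). The stand holding the door is at (343,260). The side view shows the door face-on at (275,212). I'll enlarge both.

Run:
```python
from h import *
a=cv2.imread('pics/top0.png')[180:310,175:435]
b=cv2.imread('pics/side0.png')[110:310,225:345]
a=cv2.resize(a,None,fx=3,fy=3,interpolation=cv2.INTER_CUBIC)  # 780x390
cv2.imwrite('pics/c1.png',a)
cv2.imwrite('pics/c2.png',cv2.resize(b,None,fx=3,fy=3,interpolation=cv2.INTER_CUBIC))
f=load('top0'); 
for uv in [(218,220),(243,241),(343,260)]: print(atz(f,uv,0))
```

```text
[540.62698908 341.65255107   0.        ]
[483.05494612 267.43843743   0.        ]
[436.63277056 -14.42980938   0.        ]
```

View pics/c1.png

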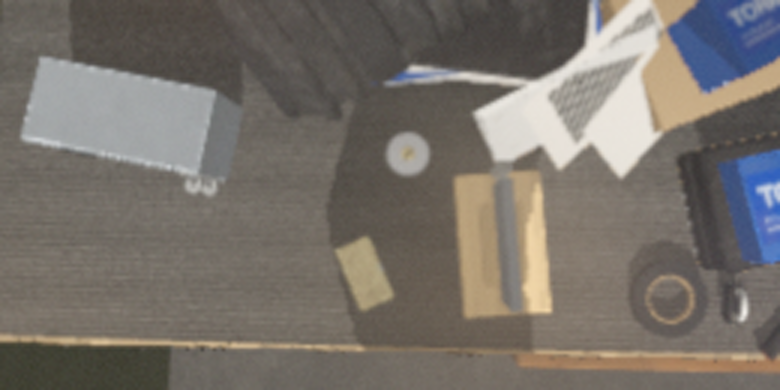

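View pics/c2.png

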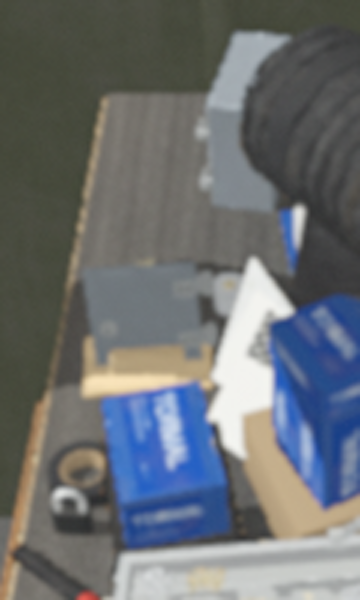

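The top crop shows the cabinet's top corners at c1 (40,57), (215,90), (198,175) and (22,138). The upper and lower fixed knuckles are at (193,185) and (209,187), and the door's top edge runs from (503,175) to (515,308). In the side crop the hinge knuckles are at the door's far-x end, and its front, with the lock, faces -y.

Run:
```python
from h import *
from scipy.optimize import least_squares
t=load('top0');s=load('side0')
c=lambda u,v:(u/3+175-.33,v/3+180-.33)
d=lambda u,v:(u/3+225-.33,v/3+110-.33)
P=[atz(t,c(*q),142) for q in [(22,138),(198,175),(215,90),(40,57)]]
print('cab',np.round(P,1), [np.linalg.norm(P[i]-P[(i+1)%4]) for i in range(4)])
M=np.array([[0,75],[0,-75],[70,-75],[70,75]])
def res(p):
    R=np.array([[np.cos(p[2]),-np.sin(p[2])],[np.sin(p[2]),np.cos(p[2])]])
    return (M@R.T+p[:2]-np.array(P)[:,:2]).ravel()
o=least_squares(res,[500,340,0]);p=o.x;print('cabpose',p,o.fun.round(1))
R=np.array([[np.cos(p[2]),-np.sin(p[2])],[np.sin(p[2]),np.cos(p[2])]])
print('hinge nominal',R@[-9,-60]+p[:2])
print('knu up',atz(t,c(193,185),108),'low',atz(t,c(209,187),38))
print('stand base', [np.round(atz(t,c(*q),8),1) for q in [(455,176),(541,171),(552,312),(464,318)]])
print('door top', atz(t,c(503,172),134),atz(t,c(515,308),134))
print('side door top corners',tri([(t,c(515,308)),(s,d(83,266))]),tri([(t,c(503,172)),(s,d(195,263))]))
for q in [(205,287),(208,340)]: o_,dd=ray(s,d(*q)); print(o_+dd*((-10-o_[1])/dd[1]))
for n,q in dict(rim=(407,155),brass=(365,274),tape=(668,298),padl=(735,300)).items(): print(n,atz(t,c(*q),15))
```

```text
cab [[512.2 392.6 142. ]
 [485.5 245.7 142. ]
 [555.5 235.3 142. ]
 [579.7 382.5 142. ]] [np.float64(149.23916878795598), np.float64(70.77982801699588), np.float64(149.209136746779), np.float64(68.29354176684086)]
cabpose [ 4.98699806e+02  3.19841567e+02 -1.67433805e-01] [-1.   1.2  0.7  0.2 -0.3 -1.   0.5 -0.4]
hinge nominal [479.82650915 262.18049975]
knu up [478.36587157 256.41627471 108.        ] low [479.16820481 256.23332727  38.        ]
stand base [array([495.5,  33.4,   8. ]), array([501.9, -46.6,   8. ]), array([373.2, -57.8,   8. ]), array([366.2,  22.7,   8. ])]
door top [493.91879049  -3.13041639 134.        ] [384.56559312 -14.2489145  134.        ]
side door top corners [383.9766042  -13.99422379 139.27771931] [491.86777155  -3.45113294 133.82641555]
[498.44050562 -10.         107.95814752]
[497.44235638 -10.          35.54600984]
rim [513.587029    78.34861968  15.        ]
brass [404.13918565 114.05049945  15.        ]
tape [ 388.29695476 -162.92280933   15.        ]
padl [ 387.58852318 -224.35192196   15.        ]
```

play_rows(
  rows=[
    {"dp":[0,0,-1],"turn":[0,0,1],"fingers":0},
    {"dp":[0,0,-1],"turn":[0,0,1],"fingers":0},
    {"dp":[0,0,-0.5],"turn":[0,0,0],"fingers":0},
    {"dp":[0.48,-0.88,0],"turn":[0,0,0],"fingers":0},
    {"dp":[0.48,-0.88,0],"turn":[0,0,0],"fingers":0},
  ],
  force=60,
)

```text
clock: 0.57
eef_pos: [215.9, -524.5, 332.4]
tcp_rot: [3.139, -0.001, 0.087]
contact_force: [0.4, 0.1, -1.1]
opening: 0.998
grasp_force: 0.0
```

play_rows(
  rows=[
    {"dp":[0.48,-0.88,0],"turn":[0,0,0],"fingers":0},
    {"dp":[0.48,-0.88,0],"turn":[0,0,0],"fingers":0},
    {"dp":[0.48,-0.88,0],"turn":[0,0,0],"fingers":0},
    {"dp":[0.48,-0.88,0],"turn":[0,0,0],"fingers":0},
    {"dp":[0.48,-0.88,0],"turn":[0,0,0],"fingers":0},
  ],
)

```text
clock: 0.98
eef_pos: [296.0, -338.0, 331.1]
tcp_rot: [-3.141, -0.0, 0.089]
contact_force: [0.7, 0.3, 0.1]
opening: 0.999
grasp_force: 0.0
```

play_rows(
  rows=[
    {"dp":[0.48,-0.88,0],"turn":[0,0,0],"fingers":0},
    {"dp":[0.48,-0.88,0],"turn":[0,0,0],"fingers":0},
    {"dp":[0.48,-0.88,0],"turn":[0,0,0],"fingers":0},
    {"dp":[0.48,-0.88,0],"turn":[0,0,0],"fingers":0},
    {"dp":[0.48,-0.88,0],"turn":[0,0,0],"fingers":0},
  ],
)

```text
clock: 1.4
eef_pos: [375.9, -154.1, 331.4]
tcp_rot: [3.141, -0.0, 0.089]
contact_force: [0.5, -0.1, 0.3]
opening: 1.0
grasp_force: 0.0
```

play_rows(
  rows=[
    {"dp":[0.48,-0.86,0.2],"turn":[0,0,0],"fingers":0},
    {"dp":[0.48,-0.86,0.2],"turn":[0,0,0],"fingers":0},
    {"dp":[0.48,-0.86,0.2],"turn":[0,0,0],"fingers":0},
    {"dp":[0.43,-0.75,0.4],"turn":[0,0,0],"fingers":0},
    {"dp":[0,0,0.8],"turn":[0,0,0],"fingers":0},
  ],
)

```text
clock: 1.82
eef_pos: [442.5, -12.0, 261.4]
tcp_rot: [-3.141, -0.007, 0.093]
contact_force: [0.4, -1.2, -0.3]
opening: 1.0
grasp_force: 0.0
```

play_rows(
  rows=[
    {"dp":[0,0,0],"turn":[0,0,0],"fingers":0},
    {"dp":[0,0,0],"turn":[0,0,0],"fingers":0},
  ],
)

```text
clock: 1.98
eef_pos: [437.1, -16.4, 258.3]
tcp_rot: [-3.141, 0.004, 0.091]
contact_force: [0.0, -0.4, 0.6]
opening: 1.001
grasp_force: 0.0
```

Run:
```python
from h import *
from rig import r
s=r.sense(); print(s['eef_pos'],s['tcp_rot'])
f=r.grab_frame('wrist'); save(f,'w1'); print(np.round(f['pose'],3).tolist())
cv2.imwrite('pics/w1b.png',cv2.resize(cv2.imread('pics/w1.png'),(800,500),interpolation=cv2.INTER_CUBIC))
```

```text
[437.09060089 -16.40261145 258.31371984] [-3.14130647  0.00399604  0.0906938 ]
[[0.091, -0.948, -0.305, 514.223], [-0.996, -0.087, -0.026, -9.999], [-0.002, 0.306, -0.952, 400.538], [0.0, 0.0, 0.0, 1.0]]
```

View pics/w1b.png

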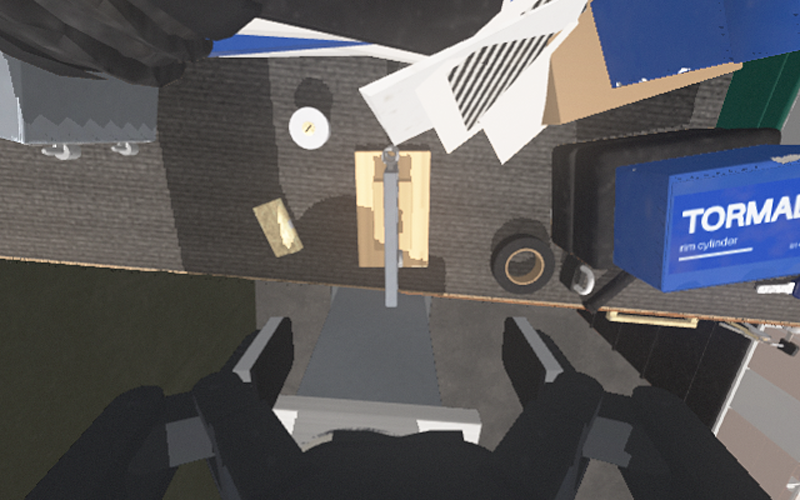

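The wrist view shows the door's top edge from (391,172) to (391,306) and its knuckle at (391,156), in the 800x500 scale. The door is parallel to tool x, and the lock at (401,258) is on its -y side.

Run:
```python
from h import *
f=load('w1'); e=lambda u,v:(u*.8-.1,v*.8-.1)
a,b=atz(f,e(391.2,172.5),134),atz(f,e(391.2,306),134); k=atz(f,e(391,156),118)
print(a,b,k,np.linalg.norm(a-b),np.arctan2(a[1]-b[1],a[0]-b[0]))
m=a+(b-a)*52/108; print('x62',m)
t=np.array([437.1,-16.4]);y=.0907;X=np.array([np.cos(y),np.sin(y)]);Y=np.array([np.sin(y),-np.cos(y)])
d=m[:2]-t; print('tool dx,dy',d@X/40,d@Y/40)
a2=[ (x,y) for x,y in proj(f,[[441,-8.5,134]])]; print(a2)
```

```text
[488.23211512  -7.32634578 134.        ] [381.83005929 -16.47633137 134.        ] [498.8843593   -5.96347744 118.        ] 106.79475511721456 0.08578340168657161
x62 [437.00149565 -11.73189439 134.        ]
tool dx,dy 0.008117936200989512 -0.11644599506469874
[(np.float64(309.8486003156456), np.float64(188.16223136914735))]
```

play_rows(
  rows=[
    {"dp":[0.03,-0.13,0.98],"turn":[0,0,0],"fingers":0},
    {"dp":[0,0,1],"turn":[0,0,0],"fingers":0},
    {"dp":[0,0,1],"turn":[0,0,0],"fingers":0},
    {"dp":[0,0,0.6],"turn":[0,0,0],"fingers":0},
    {"dp":[0,0,0.4],"turn":[0,0,0],"fingers":0},
  ],
)

```text
clock: 2.45
eef_pos: [438.8, -12.6, 99.2]
tcp_rot: [-3.142, 0.001, 0.087]
contact_force: [0.0, 1.0, 0.1]
opening: 0.998
grasp_force: 0.0
```

play_rows(
  rows=[
    {"dp":[0,0,0],"turn":[0,0,0],"fingers":0.3},
    {"dp":[0,0,0],"turn":[0,0,0],"fingers":0.6},
    {"dp":[0,0,0],"turn":[0,0,0],"fingers":0.7},
    {"dp":[0,0,0],"turn":[0,0,0],"fingers":0.8},
    {"dp":[0,0,0],"turn":[0,0,0],"fingers":0.9},
  ],
  force=60,
)

```text
clock: 2.87
eef_pos: [440.3, -11.6, 101.6]
tcp_rot: [3.141, -0.003, 0.089]
contact_force: [-0.6, -0.3, -0.7]
opening: 0.303
grasp_force: 0.0
```

play_rows(
  rows=[
    {"dp":[0,0,0],"turn":[0,0,0],"fingers":1},
    {"dp":[0,0,0],"turn":[0,0,0],"fingers":1},
    {"dp":[0,0,0],"turn":[0,0,0],"fingers":1},
    {"dp":[0,0,0],"turn":[0,0,0],"fingers":1},
  ],
)

```text
clock: 3.2
eef_pos: [439.9, -11.2, 101.2]
tcp_rot: [-3.142, -0.002, 0.089]
contact_force: [-1.4, 1.3, 10.0]
opening: 0.107
grasp_force: 59.1
```

play_rows(
  rows=[
    {"dp":[0,0,-0.3],"turn":[0,0,0],"fingers":1},
    {"dp":[0,0,-0.6],"turn":[0,0,0],"fingers":1},
    {"dp":[0,0,-0.6],"turn":[0,0,0.4],"fingers":1},
    {"dp":[0,0,-0.2],"turn":[0,0,0.8],"fingers":1},
    {"dp":[0,0,0],"turn":[0,0,0.8],"fingers":1},
  ],
)

```text
clock: 3.62
eef_pos: [440.6, -11.4, 170.7]
tcp_rot: [-3.141, -0.004, -0.124]
contact_force: [1.1, -0.1, -1.2]
opening: 0.11
grasp_force: 58.7
```

play_rows(
  rows=[
    {"dp":[0,0,0],"turn":[0,0,0.45],"fingers":1},
    {"dp":[-0.28,-0.6,0],"turn":[0,0,0],"fingers":1},
    {"dp":[-0.28,-0.9,0],"turn":[0,0,0],"fingers":1},
    {"dp":[-0.28,-0.9,0],"turn":[0,0,0],"fingers":1},
    {"dp":[-0.28,-0.9,0],"turn":[0,0,0],"fingers":1},
  ],
)

```text
clock: 4.03
eef_pos: [416.4, 127.5, 168.5]
tcp_rot: [-3.141, -0.001, -0.168]
contact_force: [0.3, 0.2, -0.6]
opening: 0.104
grasp_force: 58.9
```

play_rows(
  rows=[
    {"dp":[-0.28,-0.9,0],"turn":[0,0,0],"fingers":1},
    {"dp":[-0.28,-0.7,0],"turn":[0,0,0],"fingers":1},
    {"dp":[0,-0.36,0],"turn":[0,0,0],"fingers":1},
    {"dp":[0,0,0],"turn":[0,0,0],"fingers":1},
    {"dp":[0,0,0],"turn":[0,0,0],"fingers":1},
  ],
)

```text
clock: 4.45
eef_pos: [407.6, 207.6, 168.2]
tcp_rot: [3.141, -0.0, -0.165]
contact_force: [-0.5, 0.1, -1.4]
opening: 0.103
grasp_force: 59.1
```

Run:
```python
from h import *
from rig import r
s=r.sense(); print(s['clock'],s['eef_pos'],s['tcp_rot'],s['contact_force'],s['wrist_torque'],s['opening'])
f=r.grab_frame('wrist'); save(f,'w2'); pickle.dump(s,open('pics/w2s.pkl','wb'))
save(r.grab_frame('top'),'top2')
print(proj(f,[[478.8,256.3,116],[478.8,256.3,46],[499,245,142]]))
cv2.imwrite('pics/w2b.png',cv2.resize(cv2.imread('pics/w2.png'),(800,500),interpolation=cv2.INTER_CUBIC))
```

```text
4.45 [407.60411728 207.64924071 168.1631011 ] [ 3.14131561e+00 -4.04481827e-05 -1.64953416e-01] [-0.53774818  0.14919963 -1.43557226] [ 0.01215572 -0.0253984   0.00412048] 0.1032095599721804
[[226.62451096 132.79377677]
 [250.40453114 126.7013504 ]
 [222.81788794  95.85652039]]
```

View pics/w2b.png

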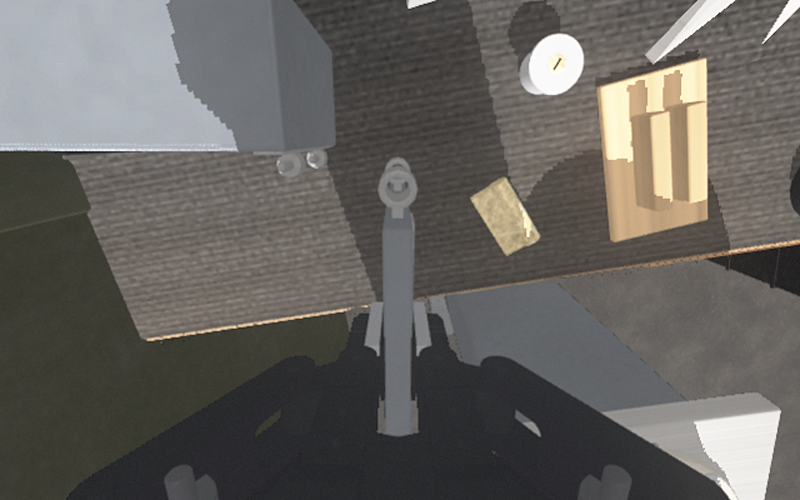

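The view shows the upper and lower pins at (289,164) and (316,158), in the 800 scale, and the door knuckles at (398,188) and (397,165). The door lines up with tool x. I'll enlarge this area.

Run:
```python
from h import *
a=cv2.imread('pics/w2.png')[105:180,212:345]
cv2.imwrite('pics/c3.png',cv2.resize(a,None,fx=6,fy=6,interpolation=cv2.INTER_CUBIC))
```

```text
(no output)
```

View pics/c3.png

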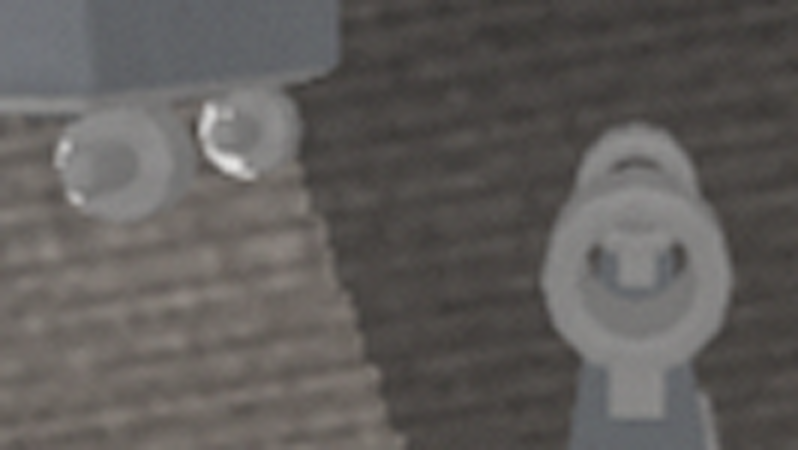

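The crop shows the upper fixed knuckle's top circle centred at about (118,164), the lower one at about (241,136), the door's upper knuckle top ring at (638,275) and its lower knuckle at about (638,182). I'll fit these with an overlay.

```bash
cat > fit.py <<'E'
from h import *
f=load('w2'); s=pickle.load(open('pics/w2s.pkl','rb'))
e=lambda u,v:((u+.5)/6-.5+212,(v+.5)/6-.5+105)
pu,pl=atz(f,e(118,164),102),atz(f,e(241,136),32)
du,dl=atz(f,e(638,275),185),atz(f,e(638,182),115)
print('pin',pu,pl,'door',du,dl)
y=s['tcp_rot'][2];X=np.array([np.cos(y),np.sin(y)]);Y=np.array([np.sin(y),-np.cos(y)])
t=s['eef_pos'][:2]
for n,p in zip(['pu','pl','du','dl'],[pu,pl,du,dl]): print(n,'tool xy',(p[:2]-t)@X,(p[:2]-t)@Y)
img=cv2.resize(cv2.imread('pics/w2.png')[105:180,212:345],None,fx=6,fy=6,interpolation=cv2.INTER_CUBIC)
def circ(c,z,rad,col):
    a=np.linspace(0,2*np.pi,60); P=np.c_[c[0]+rad*np.cos(a),c[1]+rad*np.sin(a),0*a+z]
    q=(proj(f,P)-[212,105]+.5)*6-.5; cv2.polylines(img,[q.round().astype(np.int32)],True,col,1)
p=(pu+pl)/2; d=(du+dl)/2
for z0 in (32,102):
    circ(p,z0,7,(0,0,255)); circ(p,z0-20,7,(0,0,120)); circ(p,z0+14,1.8,(0,255,255)); circ(p,z0+11,3,(0,255,0))
for z0 in (115,185): circ(d,z0,7,(255,0,0)); circ(d,z0,4.2,(255,255,0)); circ(d,z0-20,4.2,(255,0,255))
cv2.imwrite('pics/c4.png',img)
E
python3 fit.py
```

```text
pin [478.51781917 257.37287919 102.        ] [477.86210118 258.44293189  32.        ] door [466.75364833 197.34341413 185.        ] [467.53295658 197.27069599 115.        ]
pu tool xy 61.786181054558156 -60.693172359779275
pl tool xy 60.96365429846258 -61.64102708611308
du tool xy 60.03891813495497 0.4532049917910189
dl tool xy 60.81958883611942 0.39696867470306185
```

View pics/c4.png

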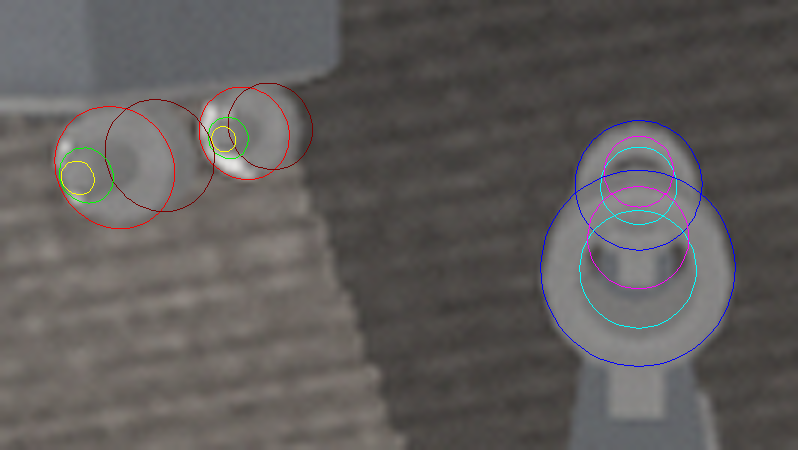

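play_rows(
  rows=[
    {"dp":[-0.4,-0.3,0],"turn":[0,0,0],"fingers":1},
    {"dp":[0,-0.8,0],"turn":[0,0,0],"fingers":1},
    {"dp":[0,-0.44,0],"turn":[0,0,0],"fingers":1},
    {"dp":[0,0,0],"turn":[0,0,0],"fingers":1},
    {"dp":[0.42,0,0],"turn":[0,0,0],"fingers":1},
  ],
)

```text
clock: 4.97
eef_pos: [416.1, 267.0, 167.7]
tcp_rot: [3.14, 0.004, -0.167]
contact_force: [-10.2, 1.7, 5.0]
opening: 0.108
grasp_force: 60.5
```

play_rows(
  rows=[
    {"dp":[0,0,0.5],"turn":[0,0,0],"fingers":1},
    {"dp":[0,0,0.4],"turn":[0,0,0],"fingers":1},
    {"dp":[0,0,0],"turn":[0,0,0],"fingers":1},
    {"dp":[0,0,0],"turn":[0,0,0],"fingers":1},
    {"dp":[0,0,0],"turn":[0,0,0],"fingers":1},
  ],
)

```text
clock: 5.38
eef_pos: [419.4, 267.1, 132.7]
tcp_rot: [-3.142, -0.0, -0.168]
contact_force: [-0.2, -0.5, -1.1]
opening: 0.106
grasp_force: 59.8
```

```bash
cat > err.py <<'E'
from h import *
from rig import r
# mean target: reference TCP at picture w2 plus measured offsets
s0=pickle.load(open('pics/w2s.pkl','rb')); y=s0['tcp_rot'][2]
X=np.array([np.cos(y),np.sin(y)]);Y=np.array([np.sin(y),-np.cos(y)])
T=s0['eef_pos'][:2]+1.0*X-61.6*Y
s=r.sense(); d=T-s['eef_pos'][:2]
print(s['clock'],'target',T,'need tool dx,dy mm',d@X,d@Y,'z',s['eef_pos'][2],'rot',s['tcp_rot'],'F',s['contact_force'],'M',s['wrist_torque'])
E
python3 err.py
```

```text
5.3833 target [418.70565627 268.24887629] need tool dx,dy mm -0.9019039450654479 -1.0085005709665427 z 132.72627205541397 rot [-3.14153851e+00 -2.87223794e-04 -1.68236277e-01] F [-0.19491857 -0.45278939 -1.13072638] M [-0.03864608 -0.01661766 -0.01051685]
```

play_rows(
  rows=[
    {"dp":[-0.02,-0.02,0.1],"turn":[0,0,0],"fingers":1},
    {"dp":[0,0,0.1],"turn":[0,0,0],"fingers":1},
    {"dp":[0,0,0.08],"turn":[0,0,0],"fingers":1},
    {"dp":[0,0,0],"turn":[0,0,0],"fingers":1},
    {"dp":[0,0,0],"turn":[0,0,0],"fingers":1},
  ],
)

```text
clock: 5.8
eef_pos: [418.5, 269.1, 121.7]
tcp_rot: [-3.141, -0.001, -0.167]
contact_force: [-2.6, -0.6, 5.0]
opening: 0.112
grasp_force: 61.5
```

```bash
python3 err.py
```

```text
5.8 target [418.70565627 268.24887629] need tool dx,dy mm 0.36038570001030584 0.7725740395808101 z 121.67264803242767 rot [-3.14081428e+00 -7.94170154e-04 -1.66996697e-01] F [-2.55951603 -0.62045114  5.03099568] M [-0.21028231  0.01835854 -0.10684836]
```

play_rows(
  rows=[
    {"dp":[0,0,0.03],"turn":[0,0,0],"fingers":1},
    {"dp":[0,0,0.03],"turn":[0,0,0],"fingers":1},
    {"dp":[0,0,0],"turn":[0,0,0],"fingers":1},
    {"dp":[0,0,0],"turn":[0,0,0],"fingers":1},
  ],
)

```text
clock: 6.13
eef_pos: [419.5, 269.5, 119.8]
tcp_rot: [-3.14, -0.003, -0.167]
contact_force: [-0.0, -0.3, 6.7]
opening: 0.104
grasp_force: 61.8
```

```bash
python3 err.py
```

```text
6.1333 target [418.70565627 268.24887629] need tool dx,dy mm -0.5363374591578737 1.3208155186170054 z 119.82953623984609 rot [-3.13963471e+00 -2.80443327e-03 -1.66580761e-01] F [-0.0416492  -0.33936034  6.72109511] M [-0.34038217 -0.65337397 -0.06801664]
```

play_rows(
  rows=[
    {"dp":[0,0,-0.2],"turn":[0,0,0],"fingers":1},
    {"dp":[0,0,0],"turn":[0,0,0],"fingers":1},
    {"dp":[0,0,0],"turn":[0,0,0],"fingers":1},
    {"dp":[0,0,0],"turn":[0,0,0],"fingers":1},
  ],
)

```text
clock: 6.47
eef_pos: [418.2, 268.8, 126.6]
tcp_rot: [-3.141, -0.0, -0.167]
contact_force: [0.1, 0.1, -0.9]
opening: 0.108
grasp_force: 60.5
```

```bash
python3 err.py
python3 - <<'E'
from h import *
from rig import r
s=r.sense(); pickle.dump(s,open('pics/w3s.pkl','wb'))
f=r.grab_frame('wrist'); save(f,'w3'); save(r.grab_frame('top'),'top3'); g=r.grab_frame('side'); save(g,'side3')
P=[[478.2,258,z] for z in (32,46,102,116)]
q=proj(f,P);print(q); qs=proj(g,P);print(qs)
qt=proj(load('top3'),P); print(qt)
def crop(n,c,w,h,k):
    x,y=int(c[0])-w//2,int(c[1])-h//2; print(n,x,y,k)
    return cv2.resize(cv2.imread(f'pics/{n}.png')[y:y+h,x:x+w],None,fx=k,fy=k,interpolation=cv2.INTER_CUBIC)
A=crop('w3',q[3],80,75,8)   # 640x600
B=crop('side3',qs[2],32,75,5); 
C=crop('top3',qt[2],32,45,5)
img=np.zeros((600,800,3),np.uint8); img[:,:640]=A; img[:375,640:]=B; img[375:600,640:]=C
cv2.imwrite('pics/c5.png',img)
E
```

```text
6.4667 target [418.70565627 268.24887629] need tool dx,dy mm 0.6068198260036134 0.4216034432819089 z 126.5576048058929 rot [-3.14146351e+00 -6.41025672e-05 -1.67193867e-01] F [ 0.1114321   0.10225307 -0.87163799] M [ 0.03484915 -0.01394372  0.0444193 ]
[[318.28288026 130.35273154]
 [318.28294203 131.64051647]
 [318.28328919 138.88626398]
 [318.28341422 141.4994861 ]]
[[292.99620788 169.19816403]
 [292.76741765 165.97640971]
 [291.82477224 152.7178647 ]
 [291.58197636 149.30690353]]
[[244.09166412 242.42243864]
 [243.10186326 242.24324297]
 [238.86046979 241.47497638]
 [237.72346492 241.26891537]]
w3 278 104 8
side3 275 115 5
top3 222 219 5
```

View pics/c5.png

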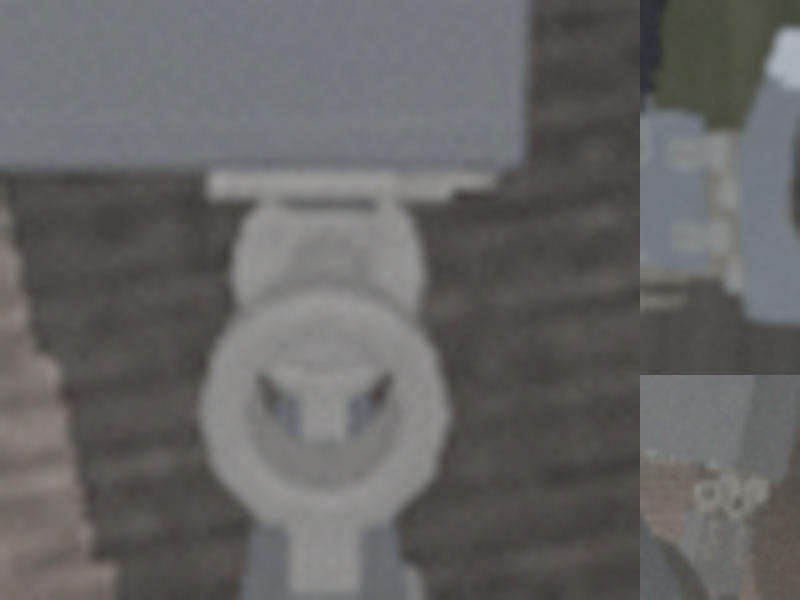

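The wrist crop shows the door ring centred at (326,410), x 203 to 450. The fixed knuckle behind it is centred at u≈329, x 233 to 425. Sideways alignment is therefore within about 0.3 mm, so any error is along tool x.

Run:
```python
from h import *
f=load('w3'); s=pickle.load(open('pics/w3s.pkl','rb')); y=s['tcp_rot'][2]
X=np.array([np.cos(y),np.sin(y)]);Y=np.array([np.sin(y),-np.cos(y)]); t=s['eef_pos'][:2]
C=lambda q:(q-[278,104]+.5)*8-.5
def ext(tx,ty,z,rad):
    a=np.linspace(0,2*np.pi,200); c=t+tx*X+ty*Y
    q=C(proj(f,np.c_[c[0]+rad*np.cos(a),c[1]+rad*np.sin(a),0*a+z])); return np.r_[q.min(0),q.max(0)].round(0)
for z in (139.5,141.5,143.5,145.5): print('ring',z,ext(60.4,.4,z,7),'bore',ext(60.4,.4,z,4.2)[1::2],'exit',ext(60.4,.4,z-20,4.2)[1::2])
print('low ring',ext(60.4,.4,73.5,7))
for tx in (58.4,60.4,62.4,64.4): print('fixed',tx,ext(tx,.4,102,7),'pin base',ext(tx,.4,102,3),'tip',ext(tx,.4,116,1.8),'strip bottom',ext(tx,.4,82,7)[1::2])
print('cab front top edge v', [C(proj(f,[[*(t+(60.4+o)*X+.4*Y),142]]))[0].round() for o in (7,9,11)])
im=cv2.cvtColor(cv2.imread('pics/w3.png'),cv2.COLOR_BGR2GRAY).astype(int)
for u in (317,319,321): print(u,im[120:172,u].tolist())
```

```text
ring 139.5 [196. 230. 448. 484.] bore [282. 434.] exit [251. 385.]
ring 141.5 [194. 233. 449. 490.] bore [286. 440.] exit [254. 389.]
ring 143.5 [192. 236. 451. 497.] bore [289. 446.] exit [257. 393.]
ring 145.5 [190. 239. 453. 504.] bore [293. 452.] exit [260. 398.]
low ring [239. 169. 408. 342.]
fixed 58.4 [224. 219. 421. 418.] pin base [281. 277. 365. 362.] tip [295. 316. 350. 371.] strip bottom [201. 379.]
fixed 60.4 [224. 189. 421. 390.] pin base [280. 248. 365. 334.] tip [295. 284. 350. 340.] strip bottom [174. 354.]
fixed 62.4 [224. 160. 421. 362.] pin base [280. 219. 365. 305.] tip [295. 253. 350. 309.] strip bottom [148. 329.]
fixed 64.4 [223. 130. 422. 334.] pin base [280. 189. 365. 277.] tip [295. 221. 350. 278.] strip bottom [121. 304.]
cab front top edge v [array([322., 233.]), array([322., 195.]), array([322., 156.])]
317 [123, 121, 118, 115, 114, 133, 151, 148, 127, 103, 124, 144, 142, 134, 128, 127, 129, 129, 124, 123, 136, 151, 146, 143, 137, 135, 137, 139, 140, 135, 137, 146, 141, 140, 143, 142, 144, 144, 136, 123, 123, 124, 124, 124, 121, 137, 146, 145, 141, 139, 139, 140]
319 [123, 119, 120, 115, 113, 133, 149, 145, 128, 105, 127, 145, 137, 133, 130, 130, 134, 131, 124, 124, 137, 148, 148, 141, 139, 137, 138, 140, 137, 136, 138, 146, 143, 141, 143, 143, 144, 145, 133, 120, 122, 122, 124, 124, 123, 133, 149, 145, 138, 141, 140, 141]
321 [121, 123, 120, 117, 113, 132, 150, 147, 127, 104, 125, 143, 140, 134, 128, 129, 133, 131, 125, 123, 135, 145, 151, 147, 143, 138, 134, 136, 139, 137, 141, 144, 140, 134, 123, 123, 125, 120, 121, 123, 123, 124, 124, 124, 131, 142, 145, 143, 137, 140, 142, 142]
```

play_rows(
  rows=[
    {"dp":[0,0,-0.1],"turn":[0,0,0],"fingers":1},
    {"dp":[-0.5,0,0],"turn":[0,0,0],"fingers":1},
    {"dp":[0,0.5,0],"turn":[0,0,0],"fingers":1},
    {"dp":[0,1,0],"turn":[0,0,0],"fingers":1},
    {"dp":[0.6,0,0],"turn":[0,0,0],"fingers":1},
  ],
)

```text
clock: 7.03
eef_pos: [404.0, 203.4, 128.6]
tcp_rot: [3.134, 0.009, -0.165]
contact_force: [-0.9, -0.3, -3.5]
opening: 0.109
grasp_force: 60.5
```

play_rows(
  rows=[
    {"dp":[0.6,0,0],"turn":[0,0,0],"fingers":1},
    {"dp":[0,0,0],"turn":[0,0,0],"fingers":1},
    {"dp":[0,0,0],"turn":[0,0,0],"fingers":1},
    {"dp":[0,0,0],"turn":[0,0,0],"fingers":1},
  ],
)

```text
clock: 7.37
eef_pos: [435.3, 204.8, 130.3]
tcp_rot: [3.141, 0.001, -0.168]
contact_force: [-0.4, 0.6, -2.1]
opening: 0.109
grasp_force: 60.5
```

Run:
```python
from h import *
from rig import r
s=r.sense(); pickle.dump(s,open('pics/w4s.pkl','wb'))
f=r.grab_frame('wrist'); save(f,'w4'); g=r.grab_frame('side'); save(g,'side4')
print(s['clock'],s['eef_pos'],s['tcp_rot'],s['contact_force'])
for i in range(4): r.grab_frame('wrist'); print(r.sense()['eef_pos'])
# bench front edge from top picture
t=load('top0'); print([atz(t,(x,y),0).round() for x,y in [(175,292.7),(295,296)]])
T=s['eef_pos']; y=s['tcp_rot'][2];X=np.array([np.cos(y),np.sin(y),0])
for n,dx,z in [('hinge low',51,0),('hinge top',51,126),('free top',-57,126)]: print(n,proj(g,[T*[1,1,0]+dx*X+[0,0,T[2]-93.2+z]]))
A=cv2.imread('pics/side4.png')[115:205,240:330]; A=cv2.resize(A,(540,540),interpolation=cv2.INTER_CUBIC)
cv2.imwrite('pics/c6.png',A)
```

```text
7.3667 [435.26439759 204.78931541 130.32592375] [ 3.14107090e+00  1.01445245e-03 -1.67647539e-01] [-0.39591321  0.57751061 -2.10225645]
[434.99970245 205.08005037 130.3511226 ]
[435.10229203 205.11867403 130.39183679]
[435.2569351  205.1528881  130.44081342]
[435.40151995 205.15388396 130.48910809]
[array([336., 450.,   0.]), array([336., 117.,   0.])]
hinge low [[294.0085527  179.40657996]]
hinge top [[291.83764607 148.63059338]]
free top [[258.94684102 145.43682782]]
```

play_rows(
  rows=[
    {"dp":[0,0,0.3],"turn":[0,0,0],"fingers":1},
    {"dp":[0,0,0.25],"turn":[0,0,0],"fingers":1},
    {"dp":[0,0,0],"turn":[0,0,0],"fingers":1},
    {"dp":[0,0,0.05],"turn":[0,0,0],"fingers":1},
    {"dp":[0,0,0.05],"turn":[0,0,0],"fingers":1},
  ],
)

```text
clock: 8.08
eef_pos: [435.9, 205.0, 104.5]
tcp_rot: [3.142, 0.0, -0.167]
contact_force: [-0.9, -0.2, -1.3]
opening: 0.108
grasp_force: 60.4
```

play_rows(
  rows=[
    {"dp":[0,0,0.05],"turn":[0,0,0],"fingers":1},
    {"dp":[0,0,0.05],"turn":[0,0,0],"fingers":1},
    {"dp":[0,0,0],"turn":[0,0,0],"fingers":1},
  ],
  force=30,
)

```text
clock: 8.33
eef_pos: [435.8, 204.9, 100.3]
tcp_rot: [3.141, 0.0, -0.167]
contact_force: [-0.0, -0.4, -2.7]
opening: 0.109
grasp_force: 60.4
```

play_rows(
  rows=[
    {"dp":[0,0,0.05],"turn":[0,0,0],"fingers":1},
    {"dp":[0,0,0.05],"turn":[0,0,0],"fingers":1},
    {"dp":[0,0,0],"turn":[0,0,0],"fingers":1},
  ],
)

```text
clock: 8.58
eef_pos: [435.7, 204.9, 96.2]
tcp_rot: [3.141, 0.0, -0.167]
contact_force: [0.1, -0.4, -1.3]
opening: 0.107
grasp_force: 60.4
```

play_rows(
  rows=[
    {"dp":[0,0,0.04],"turn":[0,0,0],"fingers":1},
    {"dp":[0,0,0.04],"turn":[0,0,0],"fingers":1},
    {"dp":[0,0,0],"turn":[0,0,0],"fingers":1},
  ],
  force=60,
)

```text
clock: 8.83
eef_pos: [436.0, 205.2, 94.1]
tcp_rot: [-3.141, -0.0, -0.167]
contact_force: [-3.6, 0.1, 11.1]
opening: 0.107
grasp_force: 62.7
```

play_rows(
  rows=[
    {"dp":[0,0,0.03],"turn":[0,0,0],"fingers":1},
    {"dp":[0,0,0.03],"turn":[0,0,0],"fingers":1},
    {"dp":[0,0,0],"turn":[0,0,0],"fingers":1},
  ],
)

```text
clock: 9.08
eef_pos: [436.0, 205.6, 93.8]
tcp_rot: [-3.141, -0.0, -0.168]
contact_force: [-14.1, -1.9, 44.5]
opening: 0.109
grasp_force: 67.4
```

play_rows(
  rows=[
    {"dp":[0,0,0.03],"turn":[0,0,0],"fingers":1},
    {"dp":[0,0,0.03],"turn":[0,0,0],"fingers":1},
    {"dp":[0,0,0],"turn":[0,0,0],"fingers":1},
  ],
)

```text
clock: 9.33
eef_pos: [436.0, 206.2, 93.4]
tcp_rot: [-3.14, -0.0, -0.168]
contact_force: [-25.4, -1.2, 75.4]
opening: 0.11
grasp_force: 72.2
```

```bash
python3 err.py
```

```text
9.3333 target [418.70565627 268.24887629] need tool dx,dy mm -27.266293327397015 -58.38166743179389 z 93.4139984332425 rot [-3.13953931e+00 -1.87637078e-04 -1.68029279e-01] F [-25.38087909  -1.19037305  75.35748781] M [-0.97478088  3.80140848 -0.18557509]
```

Run:
```python
from h import *
from rig import r
save(r.grab_frame('wrist'),'w5'); save(r.grab_frame('side'),'side5')
g=lambda n:cv2.cvtColor(cv2.imread(f'pics/{n}.png'),cv2.COLOR_BGR2GRAY).astype(np.float32)
a=g('w2')
for nm,(x,y,w,h) in dict(ring=(302,132,34,42),panel=(300,170,36,40),fing=(280,255,80,90)).items():
    T=a[y:y+h,x:x+w]
    for n in ('w3','w4','w5'):
        R=cv2.matchTemplate(g(n)[y-15:y+h+15,x-15:x+w+15],T,cv2.TM_CCOEFF_NORMED); _,m,_,l=cv2.minMaxLoc(R)
        def sub(v): return (v[0]-v[2])/(2*(v[0]-2*v[1]+v[2]))
        i,j=l[1],l[0]
        print(nm,n,round(m,3),'du',j-15+(sub(R[i,j-1:j+2]) if 0<j<30 else 0),'dv',i-15+(sub(R[i-1:i+2,j]) if 0<i<30 else 0))
```

```text
ring w3 0.906 du 0.35160214 dv 4.385082
ring w4 0.927 du 0.36026704 dv 4.6424956
ring w5 0.939 du 1.3347832 dv 4.7943854
panel w3 0.913 du 0.37766713 dv 3.187711
panel w4 0.972 du 0.12875906 dv 3.896212
panel w5 0.974 du 0.80875653 dv 4.182553
fing w3 0.925 du -0.0020924364 dv -0.22956851
fing w4 0.988 du 0.014507442 dv 0.0020665717
fing w5 0.987 du 0.008236016 dv -0.033075318
```

play_rows(
  rows=[
    {"dp":[0,0,-0.2],"turn":[0,0,0],"fingers":1},
    {"dp":[0,0,0],"turn":[0,-0.2,0],"fingers":1},
    {"dp":[0,0,0],"turn":[0,0,0],"fingers":1},
    {"dp":[0,0,0],"turn":[0,0,0],"fingers":1},
    {"dp":[0,0,0],"turn":[0,0,0],"fingers":1},
  ],
)

```text
clock: 9.85
eef_pos: [435.6, 204.7, 95.8]
tcp_rot: [3.141, 0.022, -0.167]
contact_force: [-0.7, 0.6, -1.7]
opening: 0.103
grasp_force: 60.6
```

```bash
python3 err.py
```

```text
9.85 target [418.70565627 268.24887629] need tool dx,dy mm -27.11591280256189 -59.932271958068114 z 95.79741471927188 rot [ 3.14092762  0.02170681 -0.16748586] F [-0.65395806  0.63381328 -1.6706074 ] M [ 0.00155255 -0.05948227 -0.05826695]
```

play_rows(
  rows=[
    {"dp":[0,0,0.03],"turn":[0,0,0],"fingers":1},
    {"dp":[0,0,0.03],"turn":[0,0,0],"fingers":1},
    {"dp":[0,0,0.03],"turn":[0,0,0],"fingers":1},
    {"dp":[0,0,0],"turn":[0,0,0],"fingers":1},
    {"dp":[0,0,0],"turn":[0,0,0],"fingers":1},
  ],
)

```text
clock: 10.27
eef_pos: [435.6, 205.2, 94.5]
tcp_rot: [-3.142, 0.022, -0.167]
contact_force: [-10.8, -1.4, 32.9]
opening: 0.109
grasp_force: 65.8
```

```bash
python3 err.py
```

```text
10.2667 target [418.70565627 268.24887629] need tool dx,dy mm -26.98237443044417 -59.424275703306826 z 94.53344700456034 rot [-3.14152224  0.02155346 -0.16749618] F [-10.76538188  -1.40155677  32.89988869] M [-0.65273746  1.57371969 -0.12056888]
```

play_rows(
  rows=[
    {"dp":[0,0,-0.1],"turn":[0,0,0],"fingers":1},
    {"dp":[0,0,0],"turn":[0,0.4,0],"fingers":1},
    {"dp":[0,0,0],"turn":[0,0,0],"fingers":1},
    {"dp":[0,0,0.05],"turn":[0,0,0],"fingers":1},
    {"dp":[0,0,0.05],"turn":[0,0,0],"fingers":1},
  ],
)

```text
clock: 10.68
eef_pos: [435.6, 205.1, 92.9]
tcp_rot: [3.141, -0.019, -0.167]
contact_force: [-16.9, 0.3, 51.2]
opening: 0.109
grasp_force: 68.9
```

play_rows(
  rows=[
    {"dp":[0,0,0.03],"turn":[0,0,0],"fingers":1},
    {"dp":[0,0,0],"turn":[0,0,0],"fingers":1},
    {"dp":[0,0,0],"turn":[0,0,0],"fingers":1},
  ],
)

```text
clock: 10.93
eef_pos: [435.7, 205.3, 93.0]
tcp_rot: [-3.141, -0.019, -0.168]
contact_force: [-11.5, -0.2, 30.1]
opening: 0.108
grasp_force: 65.6
```

```bash
cat >> err.py <<'E'
F=s['contact_force'];M=s['wrist_torque']
h=.206+s['eef_pos'][2]/1000
print('lever on bench rx mm',-(M[1]+h*F[0])/F[2]*1000 if F[2]>3 else None, 'check', )
E
sed -i 's/M\[1\]+h\*F\[0\]/M[1]+h*F[0]/' err.py; python3 err.py
```

```text
10.9333 target [418.70565627 268.24887629] need tool dx,dy mm -27.136368448825447 -59.32455114485959 z 93.04081070846884 rot [-3.14139836 -0.01917423 -0.1677075 ] F [-11.49533924  -0.21003634  30.06962294] M [-0.41435295  1.6663333  -0.0803578 ]
lever on bench rx mm 58.90470485230244 check
```

play_rows(
  rows=[
    {"dp":[0,0,-0.1],"turn":[0,0,0],"fingers":1},
    {"dp":[0,0,0],"turn":[0,0.4,0],"fingers":1},
    {"dp":[0,0,0],"turn":[0,0,0],"fingers":1},
    {"dp":[0,0,0.05],"turn":[0,0,0],"fingers":1},
    {"dp":[0,0,0.05],"turn":[0,0,0],"fingers":1},
  ],
)

```text
clock: 11.35
eef_pos: [438.0, 205.3, 92.6]
tcp_rot: [-3.141, -0.065, -0.166]
contact_force: [4.6, -6.3, 28.5]
opening: 0.106
grasp_force: 65.1
```

play_rows(
  rows=[
    {"dp":[0,0,0.02],"turn":[0,0,0],"fingers":1},
    {"dp":[0,0,0],"turn":[0,0,0],"fingers":1},
    {"dp":[0,0,0],"turn":[0,0,0],"fingers":1},
  ],
)

```text
clock: 11.6
eef_pos: [438.3, 205.2, 92.5]
tcp_rot: [-3.141, -0.065, -0.166]
contact_force: [0.2, -5.4, 24.4]
opening: 0.107
grasp_force: 64.7
```

```bash
python3 err.py
```

```text
11.6 target [418.70565627 268.24887629] need tool dx,dy mm -29.66265798298144 -59.02114863677116 z 92.50859561668196 rot [-3.14078733 -0.06457632 -0.16644664] F [ 0.18157163 -5.42482543 24.35534559] M [-1.28202162  0.56703281  0.06847067]
lever on bench rx mm -25.507069860484407 check
```

play_rows(
  rows=[
    {"dp":[0,0,-0.1],"turn":[0,0,0],"fingers":1},
    {"dp":[0,0,0],"turn":[0,-0.12,0],"fingers":1},
    {"dp":[0,0,0],"turn":[0,0,0],"fingers":1},
    {"dp":[0,0,0.05],"turn":[0,0,0],"fingers":1},
    {"dp":[0,0,0.05],"turn":[0,0,0],"fingers":1},
  ],
)

```text
clock: 12.02
eef_pos: [436.4, 205.4, 92.4]
tcp_rot: [-3.141, -0.05, -0.168]
contact_force: [-22.6, -1.5, 71.5]
opening: 0.107
grasp_force: 71.9
```

play_rows(
  rows=[
    {"dp":[0,0,0],"turn":[0,0,0],"fingers":1},
    {"dp":[0,0,0],"turn":[0,0,0],"fingers":1},
  ],
)

```text
clock: 12.18
eef_pos: [436.3, 205.3, 92.6]
tcp_rot: [-3.141, -0.05, -0.167]
contact_force: [-11.1, -1.6, 34.9]
opening: 0.112
grasp_force: 66.6
```

```bash
python3 err.py
```

```text
12.1833 target [418.70565627 268.24887629] need tool dx,dy mm -27.659872650664298 -59.189842019276405 z 92.57138975943118 rot [-3.1410818  -0.05011536 -0.16741701] F [-11.08587307  -1.59107614  34.89104605] M [-0.65471722  1.38046839 -0.09640307]
lever on bench rx mm 55.29946385133091 check
```

play_rows(
  rows=[
    {"dp":[0,0,-0.2],"turn":[0,0,0],"fingers":1},
    {"dp":[0,0,-0.7],"turn":[0,0.09,0],"fingers":1},
    {"dp":[0,0,0],"turn":[0,0,0],"fingers":1},
    {"dp":[0,0,0],"turn":[0,0,0],"fingers":1},
    {"dp":[0,0,0],"turn":[0,0,0],"fingers":1},
  ],
)

```text
clock: 12.6
eef_pos: [434.0, 205.1, 126.2]
tcp_rot: [3.141, -0.059, -0.167]
contact_force: [-0.4, -0.4, -2.0]
opening: 0.105
grasp_force: 61.0
```

```bash
python3 err.py
python3 - <<'E'
from h import *
from rig import r
f=r.grab_frame('wrist'); save(f,'w6'); s=r.sense(); pickle.dump(s,open('pics/w6s.pkl','wb')); save(r.grab_frame('side'),'side6')
f2=load('w2'); p=np.array([478.19,257.91])
T=s['eef_pos'];y=s['tcp_rot'][2];X=np.array([np.cos(y),np.sin(y)]);b=T[2]-92.9
h=T[:2]+58.5*X; q=proj(f,[[*h,b+110]])[0]; print('b',b,'ring pred',q,'pins',proj(f,[[*p,102],[*p,32]]))
x0,y0=int(q[0])-33,int(q[1])-25
A=cv2.resize(cv2.imread('pics/w6.png')[y0:y0+60,x0:x0+66],None,fx=8,fy=8,interpolation=cv2.INTER_CUBIC)
B=cv2.resize(cv2.imread('pics/side6.png')[130:200,255:290+1],None,fx=7,fy=7,interpolation=cv2.INTER_CUBIC)
B=cv2.resize(cv2.imread('pics/side6.png')[135:195,252:297],None,fx=6,fy=6,interpolation=cv2.INTER_CUBIC)
img=np.zeros((480,800,3),np.uint8); img[:480,:528]=A; img[:360,530:800]=B
print(x0,y0); cv2.imwrite('pics/c7.png',img)
E
```

```text
12.6 target [418.70565627 268.24887629] need tool dx,dy mm -25.49157612355044 -59.7805859479611 z 126.21372482221904 rot [ 3.14131751 -0.05901304 -0.16706919] F [-0.37531773 -0.39002737 -1.95416337] M [-0.01171111  0.0379582  -0.02771366]
lever on bench rx mm None check
b 33.009710820766315 ring pred [317.3313188  151.26377085] pins [[218.62006707 185.40228092]
 [246.5277891  169.24358676]]
284 126
```

View pics/c7.png

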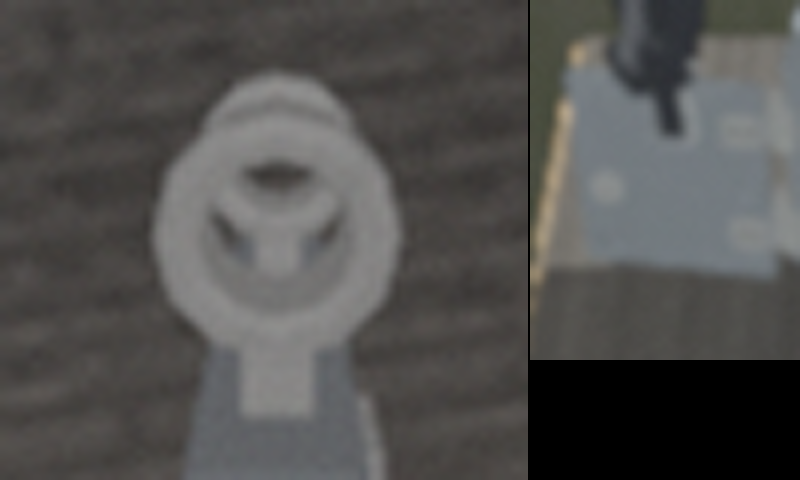

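The upper ring is centred at crop (277.5,236), and the lower ring's far rim shows at v≈72. In the side crop the bottom edge slopes about as much as the yaw alone predicts, so the door is now nearly upright.

Run:
```python
from h import *
f=load('w6'); s=pickle.load(open('pics/w6s.pkl','rb')); T=s['eef_pos'];y=s['tcp_rot'][2]
X=np.array([np.cos(y),np.sin(y)]);Y=np.array([np.sin(y),-np.cos(y)])
b=T[2]-92.9
e=lambda u,v:(284+(u+.5)/8-.5,126+(v+.5)/8-.5); C=lambda q:(q-[284,126]+.5)*8-.5
p=np.array([478.19,257.91])
for db in (-2,0,2):
    c=atz(f,e(277.5,236),b+db+110)[:2]
    def ext(z,rad,c=c):
        a=np.linspace(0,2*np.pi,200); q=C(proj(f,np.c_[c[0]+rad*np.cos(a),c[1]+rad*np.sin(a),0*a+z])); return np.r_[q.min(0),q.max(0)].round(0)
    print(db,'hinge',c,'rel TCP',(c-T[:2])@X,(c-T[:2])@Y,'ring',ext(b+db+110,7),ext(b+db+110,4.2),'low ring',ext(b+db+40,7),ext(b+db+40,4.2))
    print('   need dx dy',(p-c)@X,(p-c)@Y)
```

```text
-2 hinge [489.61106802 195.1010349 ] rel TCP 56.64239660676553 0.41088958910343054 ring [154. 110. 401. 359.] [203. 161. 352. 310.] low ring [196.  78. 359. 243.] [228. 112. 326. 211.]
   need dx dy -21.711966863849064 -60.03330230851362
0 hinge [489.79025052 195.07155488] rel TCP 56.82398648764054 0.41014652740337365 ring [152. 108. 403. 361.] [202. 159. 353. 311.] low ring [195.  76. 359. 244.] [228. 110. 327. 211.]
   need dx dy -21.893556744724073 -60.03255924681356
2 hinge [489.96943301 195.04207486] rel TCP 57.00557636851549 0.40940346570329755 ring [150. 106. 405. 363.] [201. 158. 354. 312.] low ring [194.  75. 360. 244.] [227. 109. 327. 210.]
   need dx dy -22.07514662559902 -60.03181618511349
```

play_rows(
  rows=[
    {"dp":[-0.95,0,-0.06],"turn":[0,0,0],"fingers":1},
    {"dp":[-0.1,-0.5,0],"turn":[0,0,0],"fingers":1},
    {"dp":[0,-0.7,0],"turn":[0,0,0],"fingers":1},
    {"dp":[0,-0.3,0],"turn":[0,0,0],"fingers":1},
    {"dp":[0,0,0],"turn":[0,0,0],"fingers":1},
  ],
)

```text
clock: 13.12
eef_pos: [403.6, 273.6, 126.3]
tcp_rot: [-3.141, -0.06, -0.165]
contact_force: [-0.0, -0.1, -1.9]
opening: 0.105
grasp_force: 60.9
```

play_rows(
  rows=[
    {"dp":[0.1,0,0.01],"turn":[0,0,0],"fingers":1},
    {"dp":[0.1,0,0.01],"turn":[0,0,0],"fingers":1},
    {"dp":[0,0,0],"turn":[0,0,0],"fingers":1},
  ],
)

```text
clock: 13.37
eef_pos: [411.3, 269.0, 126.1]
tcp_rot: [3.141, -0.059, -0.168]
contact_force: [0.4, 0.0, -1.9]
opening: 0.105
grasp_force: 60.9
```

play_rows(
  rows=[
    {"dp":[0.1,0,0.01],"turn":[0,0,0],"fingers":1},
    {"dp":[0.1,0,0],"turn":[0,0,0],"fingers":1},
    {"dp":[0.1,0,0],"turn":[0,0,0],"fingers":1},
    {"dp":[0,0,0],"turn":[0,0,0],"fingers":1},
    {"dp":[0,0,0],"turn":[0,0,0],"fingers":1},
  ],
)

```text
clock: 13.78
eef_pos: [422.9, 267.8, 126.7]
tcp_rot: [-3.142, -0.06, -0.168]
contact_force: [-0.9, 0.3, -0.8]
opening: 0.106
grasp_force: 60.9
```

```bash
cat > e2.py <<'E'
from h import *
from rig import r
s6=pickle.load(open('pics/w6s.pkl','rb')); y=s6['tcp_rot'][2]
X=np.array([np.cos(y),np.sin(y)]);Y=np.array([np.sin(y),-np.cos(y)])
T=s6['eef_pos'][:2]-21.9*X-60.0*Y
s=r.sense(); d=T-s['eef_pos'][:2]
print(s['clock'],'need dx,dy',(d@X).round(2),(d@Y).round(2),'b',s['eef_pos'][2]-92.9,'rot',s['tcp_rot'].round(4),'F',s['contact_force'].round(1),'M',s['wrist_torque'].round(2),s['opening'].round(3))
E
python3 e2.py
```

```text
Traceback (most recent call last):
  File "e2.py", line 7, in <module>
    print(s['clock'],'need dx,dy',(d@X).round(2),(d@Y).round(2),'b',s['eef_pos'][2]-92.9,'rot',s['tcp_rot'].round(4),'F',s['contact_force'].round(1),'M',s['wrist_torque'].round(2),s['opening'].round(3))
                                                                                                                                                                                    ^^^^^^^^^^^^^^^^^^
AttributeError: 'float' object has no attribute 'round'
```

```bash
sed -i "s/,s\['opening'\].round(3)//" e2.py; python3 e2.py
python3 - <<'E'
from rig import r
r.grab_frame('wrist')
E
python3 e2.py
```

```text
13.7833 need dx,dy -0.68 0.19 b 33.83334426370497 rot [-3.1415 -0.0598 -0.1678] F [-0.9  0.3 -0.8] M [ 0.02  0.06 -0.  ]
13.8333 need dx,dy -0.58 0.29 b 33.87154127903361 rot [-3.1415 -0.0599 -0.1675] F [-1.2  0.5 -1.4] M [ 0.    0.   -0.01]
```

play_rows(
  rows=[
    {"dp":[-0.02,0.005,0.08],"turn":[0,0,0],"fingers":1},
    {"dp":[0,0,0.07],"turn":[0,0,0],"fingers":1},
    {"dp":[0,0,0],"turn":[0,0,0],"fingers":1},
    {"dp":[0,0,0],"turn":[0,0,0],"fingers":1},
  ],
)

```text
clock: 14.17
eef_pos: [421.9, 267.8, 120.4]
tcp_rot: [3.141, -0.059, -0.167]
contact_force: [-0.6, -0.1, -2.0]
opening: 0.106
grasp_force: 60.9
```

```bash
python3 e2.py
```

```text
14.1667 need dx,dy 0.33 0.05 b 27.492992398337506 rot [ 3.1412 -0.0593 -0.167 ] F [-0.6 -0.1 -2. ] M [0.06 0.09 0.03]
```

play_rows(
  rows=[
    {"dp":[-0.003,0,0.03],"turn":[0,0,0],"fingers":1},
    {"dp":[-0.003,0,0.03],"turn":[0,0,0],"fingers":1},
    {"dp":[0,0,0],"turn":[0,0,0],"fingers":1},
    {"dp":[0,0,0],"turn":[0,0,0],"fingers":1},
  ],
)

```text
clock: 14.5
eef_pos: [422.0, 267.9, 118.2]
tcp_rot: [3.142, -0.06, -0.167]
contact_force: [-0.9, 0.4, -1.5]
opening: 0.109
grasp_force: 60.9
```

```bash
python3 e2.py
```

```text
14.5 need dx,dy 0.22 0.14 b 25.303342197414196 rot [ 3.1415 -0.0596 -0.1672] F [-0.9  0.4 -1.5] M [-0.01  0.05 -0.03]
```

Below pin-tip height with no contact. I'll keep lowering gently.

play_rows(
  rows=[
    {"dp":[-0.001,0,0.03],"turn":[0,0,0],"fingers":1},
    {"dp":[-0.001,0,0.03],"turn":[0,0,0],"fingers":1},
    {"dp":[0,0,0],"turn":[0,0,0],"fingers":1},
  ],
)

```text
clock: 14.75
eef_pos: [422.0, 267.8, 115.7]
tcp_rot: [3.141, -0.06, -0.167]
contact_force: [0.7, 0.6, -1.1]
opening: 0.107
grasp_force: 60.9
```

play_rows(
  rows=[
    {"dp":[-0.002,0,0.03],"turn":[0,0,0],"fingers":1},
    {"dp":[-0.002,0,0.03],"turn":[0,0,0],"fingers":1},
    {"dp":[0,0,0],"turn":[0,0,0],"fingers":1},
  ],
)

```text
clock: 15.0
eef_pos: [422.0, 267.8, 113.2]
tcp_rot: [3.141, -0.059, -0.167]
contact_force: [0.1, -0.4, -0.6]
opening: 0.106
grasp_force: 60.9
```

```bash
python3 e2.py
```

```text
15.0 need dx,dy 0.24 0.07 b 20.33068965888023 rot [ 3.1414 -0.0594 -0.1672] F [ 0.1 -0.4 -0.6] M [-0.    0.06  0.02]
```

play_rows(
  rows=[
    {"dp":[-0.002,0,0.03],"turn":[0,0,0],"fingers":1},
    {"dp":[-0.002,0,0.03],"turn":[0,0,0],"fingers":1},
    {"dp":[-0.002,0,0.03],"turn":[0,0,0],"fingers":1},
    {"dp":[0,0,0],"turn":[0,0,0],"fingers":1},
  ],
)

```text
clock: 15.33
eef_pos: [422.0, 267.8, 109.6]
tcp_rot: [3.141, -0.059, -0.167]
contact_force: [-0.2, -0.3, -1.0]
opening: 0.11
grasp_force: 60.9
```

play_rows(
  rows=[
    {"dp":[-0.002,0,0.03],"turn":[0,0,0],"fingers":1},
    {"dp":[-0.002,0,0.03],"turn":[0,0,0],"fingers":1},
    {"dp":[0,0,0.02],"turn":[0,0,0],"fingers":1},
    {"dp":[0,0,0],"turn":[0,0,0],"fingers":1},
  ],
)

```text
clock: 15.67
eef_pos: [422.0, 267.9, 106.5]
tcp_rot: [3.141, -0.059, -0.167]
contact_force: [-0.9, -1.1, -1.6]
opening: 0.108
grasp_force: 60.9
```

```bash
python3 e2.py
```

```text
15.6667 need dx,dy 0.2 0.1 b 13.56425356083939 rot [ 3.1414 -0.0595 -0.1671] F [-0.9 -1.1 -1.6] M [0.03 0.04 0.01]
```

play_rows(
  rows=[
    {"dp":[0,0,0.02],"turn":[0,0,0],"fingers":1},
    {"dp":[0,0,0.01],"turn":[0,0,0],"fingers":1},
    {"dp":[0,0,0],"turn":[0,0,0],"fingers":1},
  ],
)

```text
clock: 15.92
eef_pos: [422.2, 267.9, 105.4]
tcp_rot: [3.142, -0.06, -0.167]
contact_force: [-0.7, -1.1, -2.4]
opening: 0.111
grasp_force: 60.9
```

play_rows(
  rows=[
    {"dp":[0,0,0.01],"turn":[0,0,0],"fingers":1},
    {"dp":[0,0,0.01],"turn":[0,0,0],"fingers":1},
    {"dp":[0,0,0],"turn":[0,0,0],"fingers":1},
  ],
)

```text
clock: 16.17
eef_pos: [422.2, 267.9, 104.6]
tcp_rot: [3.142, -0.06, -0.167]
contact_force: [0.0, 0.2, -1.6]
opening: 0.104
grasp_force: 60.9
```

```bash
python3 e2.py
```

```text
16.1667 need dx,dy 0.01 0.15 b 11.70956821341791 rot [ 3.1416 -0.0597 -0.1672] F [ 0.   0.2 -1.6] M [0.03 0.09 0.04]
```

play_rows(
  rows=[
    {"dp":[0,0,0.01],"turn":[0,0,0],"fingers":1},
    {"dp":[0,0,0.01],"turn":[0,0,0],"fingers":1},
    {"dp":[0,0,0],"turn":[0,0,0],"fingers":1},
  ],
)

```text
clock: 16.42
eef_pos: [422.4, 268.0, 104.2]
tcp_rot: [-3.141, -0.06, -0.167]
contact_force: [-1.6, 0.7, 2.6]
opening: 0.107
grasp_force: 61.6
```

play_rows(
  rows=[
    {"dp":[0,0,0.01],"turn":[0,0,0],"fingers":1},
    {"dp":[0,0,0],"turn":[0,0,0],"fingers":1},
  ],
)

```text
clock: 16.58
eef_pos: [422.3, 268.0, 104.0]
tcp_rot: [-3.141, -0.06, -0.167]
contact_force: [-3.5, -0.8, 8.3]
opening: 0.105
grasp_force: 62.4
```

```bash
python3 e2.py
```

```text
16.5833 need dx,dy -0.05 0.3 b 11.074541767852196 rot [-3.1413 -0.0598 -0.1673] F [-3.5 -0.8  8.3] M [-0.17  0.21 -0.09]
```

play_rows(
  rows=[
    {"dp":[0,0,-0.01],"turn":[0,0,0],"fingers":0.85},
    {"dp":[0,0,0],"turn":[0,0,0],"fingers":0.75},
    {"dp":[0,0,0],"turn":[0,0,0],"fingers":0.6},
    {"dp":[0,0,0],"turn":[0,0,0],"fingers":0.4},
    {"dp":[0,0,0],"turn":[0,0,0],"fingers":0.3},
  ],
)

```text
clock: 17.0
eef_pos: [422.3, 267.9, 103.8]
tcp_rot: [3.142, -0.06, -0.167]
contact_force: [0.4, 0.1, 0.3]
opening: 0.665
grasp_force: 0.0
```

play_rows(
  rows=[
    {"dp":[0,0,0],"turn":[0,0,0],"fingers":0.3},
    {"dp":[0,0,0],"turn":[0,0,0],"fingers":0.3},
    {"dp":[0,0,0],"turn":[0,0,0],"fingers":0.3},
    {"dp":[0,0,0],"turn":[0,0,0],"fingers":0.3},
    {"dp":[0,0,0],"turn":[0,0,0],"fingers":0.3},
  ],
)

```text
clock: 17.42
eef_pos: [422.3, 267.9, 103.9]
tcp_rot: [-3.142, -0.06, -0.167]
contact_force: [0.3, -0.1, 1.2]
opening: 0.7
grasp_force: 0.0
```

```bash
python3 e2.py
python3 - <<'E'
from h import *
from rig import r
f=r.grab_frame('wrist'); save(f,'w7'); s=r.sense()
g=lambda n:cv2.cvtColor(cv2.imread(f'pics/{n}.png'),cv2.COLOR_BGR2GRAY).astype(np.float32)
a=g('w6')
for nm,(x,y,w,h) in dict(ring=(302,138,34,32),panel=(300,175,36,40)).items():
    T=a[y:y+h,x:x+w]; R=cv2.matchTemplate(g('w7')[y-20:y+h+20,x-20:x+w+20],T,cv2.TM_CCOEFF_NORMED); print(nm,cv2.minMaxLoc(R))
E
```

```text
17.4167 need dx,dy -0.05 0.16 b 10.968256987888566 rot [-3.1416 -0.0597 -0.1672] F [ 0.3 -0.1  1.2] M [-0.01  0.05 -0.01]
ring (-0.3858720660209656, 0.8248916268348694, (0, 40), (19, 22))
panel (-0.5553121566772461, 0.9596801400184631, (0, 10), (19, 22))
```

play_rows(
  rows=[
    {"dp":[0.03,0,-0.5],"turn":[0,0,0],"fingers":0.3},
    {"dp":[0.06,0,-1],"turn":[0,0,0],"fingers":0.3},
    {"dp":[0.01,0,-0.2],"turn":[0,-0.57,0],"fingers":0.3},
    {"dp":[-0.2,0.9,0],"turn":[0,0,0],"fingers":0.6},
    {"dp":[-0.3,0.6,0],"turn":[0,0,0],"fingers":1},
  ],
)

```text
clock: 17.88
eef_pos: [393.7, 211.6, 172.9]
tcp_rot: [-3.14, -0.002, -0.166]
contact_force: [-0.6, -0.8, -0.4]
opening: 0.427
grasp_force: 0.0
```

play_rows(
  rows=[
    {"dp":[0,0,0],"turn":[0,0,0],"fingers":1},
    {"dp":[0,0,0],"turn":[0,0,0],"fingers":1},
    {"dp":[0,0,0],"turn":[0,0,0],"fingers":1},
    {"dp":[0,0,0],"turn":[0,0,0],"fingers":1},
    {"dp":[0,0,0],"turn":[0,0,0],"fingers":1},
  ],
)

```text
clock: 18.3
eef_pos: [393.1, 212.8, 172.0]
tcp_rot: [-3.141, -0.0, -0.167]
contact_force: [0.7, -0.1, 0.4]
opening: 0.001
grasp_force: 0.0
```

```bash
cat > arc.py <<'E'
from h import *
from rig import r
s=r.sense(); y=s['tcp_rot'][2]; X=np.array([np.cos(y),np.sin(y)]);Y=np.array([np.sin(y),-np.cos(y)])
H=np.array([478.2,257.9]); d=s['eef_pos'][:2]-H
print(s['clock'],'TCP rel hinge, tool axes',(d@X).round(1),(d@Y).round(1),'z',s['eef_pos'][2].round(1),'rot',s['tcp_rot'].round(3),'F',s['contact_force'].round(1),round(s['opening'],2))
E
python3 arc.py
python3 - <<'E'
from h import *
prev=None
for th in range(0,91,6):
    t=np.radians(th); rho=80
    dirn=np.array([-np.cos(t),-np.sin(t)])  # tool axes (x, y=-cab y)
    n=np.array([-np.sin(t),np.cos(t)])      # front normal in tool axes
    off=5+11*abs(n[0])+14.5*abs(n[1]); c=rho*dirn+off*n
    print(th,c.round(1),None if prev is None else ((c-prev)/40).round(3)); prev=c
E
python3 - <<'E'
import sys; sys.path.insert(0,'.')
from h import *
from rig import r
f=r.grab_frame('top'); save(f,'top8')
a=cv2.cvtColor(cv2.imread('pics/top3.png'),6).astype(float)
p=proj(f,[[478.2,257.9,120],[363,277.4,138]]); print(p)
E
```

```text
18.3 TCP rel hinge, tool axes -76.5 58.6 z 172.0 rot [-3.141 -0.    -0.167] F [ 0.7 -0.1  0.4] 0.0
0 [-80.   19.5] None
6 [-81.7  12.1] [-0.043 -0.185]
12 [-82.7   4.4] [-0.025 -0.193]
18 [-82.9  -3.6] [-0.006 -0.2  ]
24 [-82.3 -11.8] [ 0.015 -0.204]
30 [-80.8 -20. ] [ 0.038 -0.206]
36 [-78.4 -28.3] [ 0.061 -0.206]
42 [-74.9 -36.3] [ 0.086 -0.202]
48 [-70.5 -44.1] [ 0.11  -0.195]
54 [-65.2 -51.5] [ 0.134 -0.185]
60 [-58.9 -58.4] [ 0.158 -0.171]
66 [-51.7 -64.6] [ 0.18  -0.154]
72 [-43.7 -69.9] [ 0.2   -0.134]
78 [-35.  -74.3] [ 0.217 -0.111]
84 [-25.7 -77.7] [ 0.232 -0.085]
90 [-16. -80.] [ 0.243 -0.057]
[[237.43235463 241.20989937]
 [225.45195389 288.63911041]]
```

play_rows(
  rows=[
    {"dp":[-0.1,-0.3,0.5],"turn":[0,0,0],"fingers":1},
    {"dp":[0,0,0.8],"turn":[0,0,0],"fingers":1},
    {"dp":[0,0,0.5],"turn":[0,0,0],"fingers":1},
    {"dp":[0,-0.25,0],"turn":[0,0,0],"fingers":1},
    {"dp":[0,-0.25,0],"turn":[0,0,0],"fingers":1},
  ],
)

```text
clock: 18.77
eef_pos: [393.5, 244.8, 99.4]
tcp_rot: [3.14, 0.002, -0.168]
contact_force: [0.3, 0.1, -0.4]
opening: 0.001
grasp_force: 0.0
```

```bash
python3 arc.py
```

```text
18.7667 TCP rel hinge, tool axes -81.3 27.1 z 99.4 rot [ 3.14e+00  2.00e-03 -1.68e-01] F [ 0.3  0.1 -0.4] 0.0
```

play_rows(
  rows=[
    {"dp":[-0.02,-0.14,0],"turn":[0,0,0],"fingers":1},
    {"dp":[-0.02,-0.14,0],"turn":[0,0,0],"fingers":1},
    {"dp":[-0.02,-0.14,0],"turn":[0,0,0],"fingers":1},
    {"dp":[-0.02,-0.15,0],"turn":[0,0,0],"fingers":1},
    {"dp":[-0.01,-0.15,0],"turn":[0,0,0],"fingers":1},
  ],
)

```text
clock: 19.18
eef_pos: [395.3, 274.1, 100.6]
tcp_rot: [-3.141, -0.001, -0.167]
contact_force: [-0.3, -0.4, -0.5]
opening: -0.001
grasp_force: 0.1
```

```bash
python3 arc.py
```

```text
19.1833 TCP rel hinge, tool axes -84.4 -2.2 z 100.6 rot [-3.141e+00 -1.000e-03 -1.670e-01] F [-0.3 -0.4 -0.5] -0.0
```

play_rows(
  rows=[
    {"dp":[0.03,-0.21,0],"turn":[0,0,0],"fingers":1},
    {"dp":[0.05,-0.21,0],"turn":[0,0,0],"fingers":1},
    {"dp":[0.07,-0.21,0],"turn":[0,0,0],"fingers":1},
    {"dp":[0.09,-0.21,0],"turn":[0,0,0],"fingers":1},
    {"dp":[0.11,-0.2,0],"turn":[0,0,0],"fingers":1},
  ],
)

```text
clock: 19.6
eef_pos: [416.4, 312.9, 100.0]
tcp_rot: [-3.141, -0.0, -0.167]
contact_force: [-0.9, 0.1, -0.6]
opening: 0.002
grasp_force: 0.0
```

```bash
python3 arc.py
```

```text
19.6 TCP rel hinge, tool axes -70.1 -44.0 z 100.0 rot [-3.141 -0.    -0.167] F [-0.9  0.1 -0.6] 0.0
```

play_rows(
  rows=[
    {"dp":[0.13,-0.18,0],"turn":[0,0,0],"fingers":1},
    {"dp":[0.15,-0.17,0],"turn":[0,0,0],"fingers":1},
    {"dp":[0.18,-0.15,0],"turn":[0,0,0],"fingers":1},
    {"dp":[0.2,-0.13,0],"turn":[0,0,0],"fingers":1},
    {"dp":[0,0,0],"turn":[0,0,0],"fingers":1},
  ],
)

```text
clock: 20.02
eef_pos: [448.3, 333.4, 100.2]
tcp_rot: [-3.14, -0.001, -0.167]
contact_force: [0.8, 0.7, 0.4]
opening: 0.001
grasp_force: 0.0
```

```bash
python3 arc.py
```

```text
20.0167 TCP rel hinge, tool axes -42.1 -69.5 z 100.2 rot [-3.14e+00 -1.00e-03 -1.67e-01] F [0.8 0.7 0.4] 0.0
```

play_rows(
  rows=[
    {"dp":[0.12,-0.07,0],"turn":[0,0,0],"fingers":1},
    {"dp":[0.12,-0.06,0],"turn":[0,0,0],"fingers":1},
    {"dp":[0.1,-0.05,0],"turn":[0,0,0],"fingers":1},
    {"dp":[0.1,-0.03,0],"turn":[0,0,0],"fingers":1},
    {"dp":[0,0,0],"turn":[0,0,0],"fingers":1},
  ],
)

```text
clock: 20.43
eef_pos: [465.7, 337.9, 100.1]
tcp_rot: [-3.141, -0.001, -0.167]
contact_force: [0.8, 0.5, 0.8]
opening: -0.001
grasp_force: 0.0
```

```bash
python3 arc.py
```

```text
20.4333 TCP rel hinge, tool axes -25.6 -76.8 z 100.1 rot [-3.141e+00 -1.000e-03 -1.670e-01] F [0.8 0.5 0.8] -0.0
```

play_rows(
  rows=[
    {"dp":[0.08,-0.02,0],"turn":[0,0,0],"fingers":1},
    {"dp":[0.06,-0.02,0],"turn":[0,0,0],"fingers":1},
    {"dp":[0.03,0,0],"turn":[0,0,0],"fingers":1},
    {"dp":[0,0,0],"turn":[0,0,0],"fingers":1},
  ],
)

```text
clock: 20.77
eef_pos: [472.1, 338.2, 100.0]
tcp_rot: [-3.141, -0.0, -0.167]
contact_force: [-0.8, -0.5, -0.4]
opening: -0.001
grasp_force: 0.0
```

```bash
python3 arc.py
```

```text
20.7667 TCP rel hinge, tool axes -19.4 -78.2 z 100.0 rot [-3.141 -0.    -0.167] F [-0.8 -0.5 -0.4] -0.0
```

play_rows(
  rows=[
    {"dp":[0.04,0,0],"turn":[0,0,0],"fingers":1},
    {"dp":[0.03,0,0],"turn":[0,0,0],"fingers":1},
    {"dp":[0.02,0,0],"turn":[0,0,0],"fingers":1},
    {"dp":[0,0,0],"turn":[0,0,0],"fingers":1},
    {"dp":[0,0,0],"turn":[0,0,0],"fingers":1},
  ],
)

```text
clock: 21.18
eef_pos: [475.4, 337.6, 100.0]
tcp_rot: [3.142, 0.0, -0.167]
contact_force: [0.4, -0.1, -0.6]
opening: 0.003
grasp_force: 0.0
```

```bash
python3 arc.py
python3 - <<'E'
from h import *
from rig import r
save(r.grab_frame('wrist'),'w9'); f=r.grab_frame('side'); save(f,'side9'); save(r.grab_frame('top'),'top9')
# closed-door test: grey edges of the door in the wrist view; predicted top edge line of the shut door
f=load('w9'); y=-.167;X=np.array([np.cos(y),np.sin(y)]);C=np.array([-np.sin(y),np.cos(y)]);H=np.array([478.2,257.9])
im=cv2.cvtColor(cv2.imread('pics/w9.png'),6).astype(int)
for rr in (30,50,100,115):
    q=proj(f,[[*(H+rr*C+o*X),138] for o in (-5,5,9)]); u=int(round(q[0,0])); print(rr,q.round(1).tolist(),im[max(0,int(q[2,1])-8):int(q[0,1])+10,u].tolist() if 0<=u<640 else '')
E
```

```text
21.1833 TCP rel hinge, tool axes -16.1 -78.1 z 100.0 rot [ 3.142  0.    -0.167] F [ 0.4 -0.1 -0.6] 0.0
30 [[432.9, 276.5], [435.9, 254.9], [437.2, 245.9]] [110, 108, 109, 108, 109, 107, 110, 107, 111, 108, 104, 102, 98, 101, 101, 107, 109, 110, 111, 109, 111, 108, 110, 107, 108, 108, 111, 108, 108, 108, 109, 110, 109, 111, 107, 97, 72, 64, 72, 73, 72, 69, 72, 67, 75, 75, 70, 63, 67]
50 [[384.6, 276.5], [386.4, 254.9], [387.1, 245.9]] [109, 111, 109, 110, 109, 113, 112, 110, 110, 109, 107, 101, 98, 100, 105, 109, 110, 112, 111, 113, 109, 112, 113, 111, 109, 111, 109, 110, 111, 109, 110, 109, 110, 109, 103, 110, 110, 101, 101, 104, 107, 103, 100, 100, 103, 106, 108, 89, 56]
100 [[263.8, 276.4], [262.4, 254.8], [261.9, 245.8]] [110, 111, 110, 110, 110, 110, 109, 107, 109, 108, 108, 101, 100, 105, 107, 110, 112, 112, 113, 112, 114, 113, 114, 111, 109, 111, 111, 112, 111, 111, 114, 112, 110, 110, 111, 119, 118, 107, 101, 104, 109, 113, 112, 109, 106, 108, 112, 107, 101]
115 [[227.6, 276.4], [225.3, 254.7], [224.3, 245.8]] [110, 111, 111, 110, 112, 109, 109, 109, 109, 108, 106, 103, 102, 104, 106, 111, 110, 112, 113, 112, 111, 110, 111, 113, 112, 112, 112, 112, 111, 113, 111, 112, 111, 109, 108, 112, 109, 102, 93, 97, 114, 118, 107, 103, 110, 116, 116, 112, 106]
```

play_rows(
  rows=[
    {"dp":[-0.2,0,0],"turn":[0,0,0],"fingers":1},
    {"dp":[-0.5,0,0],"turn":[0,0,0],"fingers":1},
    {"dp":[-0.3,0,-0.8],"turn":[0,0,0],"fingers":1},
    {"dp":[0,0,-1],"turn":[0,0,0],"fingers":1},
    {"dp":[0,0,0],"turn":[0,0,0],"fingers":1},
  ],
)

```text
clock: 21.75
eef_pos: [437.6, 346.7, 178.2]
tcp_rot: [-3.135, -0.006, -0.166]
contact_force: [1.5, 1.2, 0.3]
opening: -0.002
grasp_force: 0.0
```

play_rows(
  rows=[
    {"dp":[0,0,0],"turn":[0,0,0],"fingers":1},
    {"dp":[0,0,0],"turn":[0,0,0],"fingers":1},
    {"dp":[0,0,0],"turn":[0,0,0],"fingers":1},
    {"dp":[0,0,0],"turn":[0,0,0],"fingers":1},
  ],
)

```text
clock: 22.08
eef_pos: [435.3, 343.8, 170.8]
tcp_rot: [3.14, 0.001, -0.167]
contact_force: [0.3, -0.8, 0.8]
opening: -0.003
grasp_force: 0.0
```

```bash
python3 arc.py
python3 - <<'E'
from h import *
from rig import r
for k in range(2):
    f=r.grab_frame('wrist'); save(f,f'w1{k}'); y=-.167;X=np.array([np.cos(y),np.sin(y)]);C=np.array([-np.sin(y),np.cos(y)]);H=np.array([478.2,257.9])
    im=cv2.cvtColor(f['pixels'],cv2.COLOR_RGB2GRAY).astype(int)
    for rr in (30,60,110):
        q=proj(f,[[*(H+rr*C+o*X),138] for o in (-5,5)]); u=int(round(q[0,0])); v0=int(q[1,1])-10; print(rr,q.round(1).tolist(),v0,im[v0:int(q[0,1])+10,u].tolist())
E
```

```text
22.0833 TCP rel hinge, tool axes -56.6 -77.5 z 170.8 rot [ 3.14e+00  1.00e-03 -1.67e-01] F [ 0.3 -0.8  0.8] -0.0
30 [[395.7, 153.3], [397.0, 136.4]] 126 [124, 123, 117, 112, 115, 115, 117, 115, 117, 115, 120, 125, 128, 129, 130, 128, 130, 127, 127, 127, 127, 128, 125, 127, 126, 124, 113, 95, 95, 90, 85, 81, 80, 84, 90, 90, 80]
60 [[346.1, 153.3], [346.6, 136.4]] 126 [196, 198, 195, 155, 112, 117, 117, 116, 117, 115, 117, 116, 130, 163, 186, 196, 196, 194, 195, 194, 196, 197, 196, 197, 197, 198, 203, 198, 156, 129, 132, 120, 111, 117, 122, 132, 138]
110 [[263.4, 153.3], [262.4, 136.4]] 126 [127, 126, 105, 67, 50, 77, 106, 112, 118, 122, 119, 115, 115, 117, 124, 150, 187, 201, 197, 198, 196, 197, 197, 198, 199, 199, 198, 201, 204, 202, 157, 104, 123, 130, 123, 118, 112]
30 [[395.7, 153.4], [397.1, 136.6]] 126 [126, 126, 119, 117, 115, 115, 117, 116, 115, 115, 117, 124, 129, 130, 130, 128, 130, 130, 127, 129, 128, 127, 127, 129, 129, 125, 115, 96, 93, 92, 87, 82, 81, 84, 89, 93, 83]
60 [[346.2, 153.4], [346.7, 136.6]] 126 [202, 227, 232, 164, 110, 119, 117, 118, 119, 119, 118, 116, 126, 156, 184, 196, 194, 194, 195, 195, 197, 196, 196, 197, 197, 198, 203, 198, 162, 123, 136, 121, 116, 115, 121, 127, 139]
110 [[263.5, 153.4], [262.5, 136.6]] 126 [131, 128, 119, 84, 50, 70, 103, 115, 115, 117, 118, 116, 115, 115, 121, 147, 185, 200, 198, 198, 198, 198, 199, 199, 199, 200, 201, 198, 201, 216, 180, 96, 117, 125, 120, 114, 112]
```

play_rows(
  rows=[
    {"dp":[0,0,0],"turn":[0,0,0],"fingers":1},
    {"dp":[0,0,0],"turn":[0,0,0],"fingers":1},
    {"dp":[0,0,0],"turn":[0,0,0],"fingers":1},
    {"dp":[0,0,0],"turn":[0,0,0],"fingers":1},
    {"dp":[0,0,0],"turn":[0,0,0],"fingers":1},
  ],
)

```text
clock: 22.6
eef_pos: [436.0, 344.3, 171.9]
tcp_rot: [3.142, 0.0, -0.167]
contact_force: [-0.2, -0.7, 0.7]
opening: -0.001
grasp_force: 0.0
```

```bash
cat > edge.py <<'E'
from h import *
from rig import r
y=-.167;X=np.array([np.cos(y),np.sin(y)]);C=np.array([-np.sin(y),np.cos(y)]);H=np.array([478.2,257.9])
def outer(f,rr):
    # distance (mm, toward the robot) of the door's outer top edge from where a shut door has it
    im=cv2.cvtColor(f['pixels'],cv2.COLOR_RGB2GRAY).astype(float)
    o=np.arange(-14,1,.25); q=proj(f,[[*(H+rr*C+k*X),138] for k in o]).astype(np.float32)
    p=cv2.remap(im.astype(np.float32),q[:,:1],q[:,1:],cv2.INTER_LINEAR).ravel()
    g=np.diff(p); return o[np.argmax(g)]+5
for n in ('w9','w10','w11'): print(n,[outer(load(n),k) for k in (30,40,60,70,100,110)])
for k in range(2):
    f=r.grab_frame('wrist'); print(r.sense()['clock'],[outer(f,k) for k in (30,40,60,70,100,110)])
E
python3 edge.py
```

```text
w9 [np.float64(1.75), np.float64(-8.0), np.float64(-6.75), np.float64(1.75), np.float64(-8.0), np.float64(-5.0)]
w10 [np.float64(0.25), np.float64(-0.25), np.float64(-0.25), np.float64(-1.0), np.float64(-0.25), np.float64(-2.25)]
w11 [np.float64(0.5), np.float64(-0.25), np.float64(-0.75), np.float64(-0.75), np.float64(-3.25), np.float64(-2.0)]
22.65 [np.float64(0.25), np.float64(0.25), np.float64(-0.5), np.float64(-1.0), np.float64(-2.25), np.float64(-1.75)]
22.7 [np.float64(0.25), np.float64(0.25), np.float64(-0.25), np.float64(-1.0), np.float64(-2.25), np.float64(-1.75)]
```

```bash
python3 -c "
from rig import r
print(r.sign_off())"
```

```text
the job is handed in; nothing more can be done
None
```

The door hangs on both pins, let go and swung shut with its free edge measured about 2 mm from closed, and I handed the job in at about 23 s of the 61 s; the judge's verdict was not shown. On the first approach the door struck the hinge and slipped in the grip, with 10 N the highest force I read there; I backed off and re-levelled it against the bench before lowering it on with no more than about 8 N.

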